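Chock a row of sample vials for a leak check

TASK

Lay out the sample vials for a leak check: lift one orange chock up off its hook and stand it on the white plate towards either end, leaving room for the row, then lay every vial from the purple tray on its side in one straight row along the middle of the plate, side by side like rollers, next to that chock. Only when all the vials are in the row, lift the second chock off its hook and stand it at the open end, and close everything up so that vials touch and a chock sits snugly against each end, the chocks square to the row. Leave the other things on the bench where they are.

Things in the scene. Friction and masses are not known exactly. Their poses are not given: they have to be found in the camera images.
- plate: white fixed leak-check plate with a blue outline, 120 mm along its x, 310 mm along its y, 6 mm thick; origin centre of the underside on the bench. The row runs along the plate's y, down its middle line; the vials' axes point along its x
- tray: fixed purple tray, 250 mm along its x by 170 mm along its y, floor 4 mm thick, rim 12 mm above the bench and 4 mm thick; origin centre of the underside. The vials start in it
- stand: fixed grey stand with two hooks, each holding a chock by its bar; base 80 x 210 mm, 12 mm high, from 30 mm before to 50 mm behind the origin along its x; posts 12 mm thick at its x = 0, y = -60 and +60 mm, nothing taller above. Origin: bench level, midway between the posts
- hook_a (a point): top of a hook's arm, 40 mm from its post's axis, 126 mm above the bench. The arm, 8 mm thick, points along the stand's -x (same axes here) and ends 26 mm beyond this point in a tip that turns up 12 mm above the arm. The chock on it comes off when lifted 14 to 25 mm (its window leaves 30) and then drawn 60 mm or more along -x
- hook_b (a point): top of a hook's arm, 40 mm from its post's axis, 126 mm above the bench. The arm, 8 mm thick, points along the stand's -x (same axes here) and ends 26 mm beyond this point in a tip that turns up 12 mm above the arm. The chock on it comes off when lifted 14 to 25 mm (its window leaves 30) and then drawn 60 mm or more along -x
- chock_a: orange chock, 180 g: wedge sloped both ways, 52 mm along its x (the way it blocks), 44 wide along its y, 22 high; on it two cheeks (16 mm along x, outer faces 44 apart along y) up to 68 mm carry a bar along y, underside 60 mm up, over a 38 mm window. Grip the cheeks' outer faces. Origin: centre of underside, z up. Hangs upright by the bar. Touching a vial, its origin is 33.5 mm from the vial's axis
- chock_b: orange chock, 180 g: wedge sloped both ways, 52 mm along its x (the way it blocks), 44 wide along its y, 22 high; on it two cheeks (16 mm along x, outer faces 44 apart along y) up to 68 mm carry a bar along y, underside 60 mm up, over a 38 mm window. Grip the cheeks' outer faces. Origin: centre of underside, z up. Hangs upright by the bar. Touching a vial, its origin is 33.5 mm from the vial's axis
- vial_1: amber vial with white cap, 32 mm across, 58 mm long (the cap is the last 16 mm, 29 mm across), about 70 g, lying on its side; origin on its axis at mid-length, own x along the axis towards the cap; it rolls, but soon comes to rest on the flat. It can be taken by its two end faces or across its middle. May be absent (None)
- vial_2: amber vial with white cap, 32 mm across, 58 mm long (the cap is the last 16 mm, 29 mm across), about 70 g, lying on its side; origin on its axis at mid-length, own x along the axis towards the cap; it rolls, but soon comes to rest on the flat. It can be taken by its two end faces or across its middle. May be absent (None)
- vial_3: amber vial with white cap, 32 mm across, 58 mm long (the cap is the last 16 mm, 29 mm across), about 70 g, lying on its side; origin on its axis at mid-length, own x along the axis towards the cap; it rolls, but soon comes to rest on the flat. It can be taken by its two end faces or across its middle. May be absent (None)
- vial_4: amber vial with white cap, 32 mm across, 58 mm long (the cap is the last 16 mm, 29 mm across), about 70 g, lying on its side; origin on its axis at mid-length, own x along the axis towards the cap; it rolls, but soon comes to rest on the flat. It can be taken by its two end faces or across its middle. May be absent (None)
- vial_5: amber vial with white cap, 32 mm across, 58 mm long (the cap is the last 16 mm, 29 mm across), about 70 g, lying on its side; origin on its axis at mid-length, own x along the axis towards the cap; it rolls, but soon comes to rest on the flat. It can be taken by its two end faces or across its middle. May be absent (None)
- vial_6: amber vial with white cap, 32 mm across, 58 mm long (the cap is the last 16 mm, 29 mm across), about 70 g, lying on its side; origin on its axis at mid-length, own x along the axis towards the cap; it rolls, but soon comes to rest on the flat. It can be taken by its two end faces or across its middle. May be absent (None)
- reagent: bystander: brown bottle with white cap, 52 mm across, 85 mm tall; leave it where it stands
- wash_bottle: bystander: white bottle with red cap, 60 mm across, 130 mm tall; leave it where it stands
- beaker: bystander: clear beaker, 60 mm across, 70 mm tall; leave it where it stands
- mortar: bystander: white ceramic bowl, 90 mm across, 45 mm tall; leave it where it stands
- tweezers: bystander: steel tweezers, 110 mm long, lying flat; leave it where it stands
- green_jar: bystander: green jar with black cap, 44 mm across, 50 mm tall; leave it where it stands
- stopper: bystander: black rubber stopper, 32 mm across, 25 mm tall; leave it where it stands

How it is judged (in metres and radians):
On the way, in this order (a step that is already met when the one before it is completed fails the run):
1. a first chock stands upright on the middle line of the plate (((x of chock_a in the frame of plate between -0.016 and 0.016 m and y of chock_a in the frame of plate between -0.15 and 0.15 m and z of chock_a in the frame of plate between 0.002 and 0.011 m and angle between the y axis of chock_a and the x axis of plate, either way round below 0.2 rad and angle between chock_a's own z axis and vertical below 0.15 rad) or (x of chock_b in the frame of plate between -0.016 and 0.016 m and y of chock_b in the frame of plate between -0.15 and 0.15 m and z of chock_b in the frame of plate between 0.002 and 0.011 m and angle between the y axis of chock_b and the x axis of plate, either way round below 0.2 rad and angle between chock_b's own z axis and vertical below 0.15 rad))), for 0.2 s.
2. all the vials lie on the plate in its middle line, across it (x of vial_1 in the frame of plate between -0.014 and 0.014 m and y of vial_1 in the frame of plate between -0.15 and 0.15 m and z of vial_1 in the frame of plate between 0.018 and 0.027 m and angle between the x axis of each of vial_1, vial_2, vial_3, vial_4, vial_5, vial_6 and the x axis of plate, either way round below 0.2 rad and x of vial_2 in the frame of plate between -0.014 and 0.014 m and y of vial_2 in the frame of plate between -0.15 and 0.15 m and z of vial_2 in the frame of plate between 0.018 and 0.027 m and x of vial_3 in the frame of plate between -0.014 and 0.014 m and y of vial_3 in the frame of plate between -0.15 and 0.15 m and z of vial_3 in the frame of plate between 0.018 and 0.027 m and x of vial_4 in the frame of plate between -0.014 and 0.014 m and y of vial_4 in the frame of plate between -0.15 and 0.15 m and z of vial_4 in the frame of plate between 0.018 and 0.027 m and x of vial_5 in the frame of plate between -0.014 and 0.014 m and y of vial_5 in the frame of plate between -0.15 and 0.15 m and z of vial_5 in the frame of plate between 0.018 and 0.027 m and x of vial_6 in the frame of plate between -0.014 and 0.014 m and y of vial_6 in the frame of plate between -0.15 and 0.15 m and z of vial_6 in the frame of plate between 0.018 and 0.027 m), for 0.2 s.
3. both chocks stand upright on the middle line of the plate (x of chock_a in the frame of plate between -0.016 and 0.016 m and y of chock_a in the frame of plate between -0.15 and 0.15 m and z of chock_a in the frame of plate between 0.002 and 0.011 m and angle between the y axis of each of chock_a, chock_b and the x axis of plate, either way round below 0.2 rad and angle between each of chock_a, chock_b's own z axis and vertical below 0.15 rad and x of chock_b in the frame of plate between -0.016 and 0.016 m and y of chock_b in the frame of plate between -0.15 and 0.15 m and z of chock_b in the frame of plate between 0.002 and 0.011 m), for 0.2 s.
At the end, for the whole second after the job is handed in: Both chocks upright on the plate within 16 mm of its middle line and 0.2 rad of square; all vials present lie on it between them, within 14 mm of the line and 0.2 rad of square; the gaps in the row, vial to vial and vial to chock, add up to under 10 mm; all at rest (all of step 2 and all of step 3 and linear speed of each of chock_a, chock_b, vial_1, vial_2, vial_3, vial_4, vial_5, vial_6 below 0.02 m/s and ((horizontal distance between vial_1 and chock_a below 0.145 m and horizontal distance between chock_a and chock_b above 0.157 m) or (horizontal distance between vial_1 and chock_a below 0.177 m and horizontal distance between chock_a and chock_b above 0.189 m) or (horizontal distance between vial_1 and chock_a below 0.209 m and horizontal distance between chock_a and chock_b above 0.221 m)) and ((horizontal distance between vial_1 and chock_b below 0.145 m and horizontal distance between chock_a and chock_b above 0.157 m) or (horizontal distance between vial_1 and chock_b below 0.177 m and horizontal distance between chock_a and chock_b above 0.189 m) or (horizontal distance between vial_1 and chock_b below 0.209 m and horizontal distance between chock_a and chock_b above 0.221 m)) and ((horizontal distance between vial_2 and chock_a below 0.145 m and horizontal distance between chock_a and chock_b above 0.157 m) or (horizontal distance between vial_2 and chock_a below 0.177 m and horizontal distance between chock_a and chock_b above 0.189 m) or (horizontal distance between vial_2 and chock_a below 0.209 m and horizontal distance between chock_a and chock_b above 0.221 m)) and ((horizontal distance between vial_2 and chock_b below 0.145 m and horizontal distance between chock_a and chock_b above 0.157 m) or (horizontal distance between vial_2 and chock_b below 0.177 m and horizontal distance between chock_a and chock_b above 0.189 m) or (horizontal distance between vial_2 and chock_b below 0.209 m and horizontal distance between chock_a and chock_b above 0.221 m)) and ((horizontal distance between vial_3 and chock_a below 0.145 m and horizontal distance between chock_a and chock_b above 0.157 m) or (horizontal distance between vial_3 and chock_a below 0.177 m and horizontal distance between chock_a and chock_b above 0.189 m) or (horizontal distance between vial_3 and chock_a below 0.209 m and horizontal distance between chock_a and chock_b above 0.221 m)) and ((horizontal distance between vial_3 and chock_b below 0.145 m and horizontal distance between chock_a and chock_b above 0.157 m) or (horizontal distance between vial_3 and chock_b below 0.177 m and horizontal distance between chock_a and chock_b above 0.189 m) or (horizontal distance between vial_3 and chock_b below 0.209 m and horizontal distance between chock_a and chock_b above 0.221 m)) and ((horizontal distance between vial_4 and chock_a below 0.145 m and horizontal distance between chock_a and chock_b above 0.157 m) or (horizontal distance between vial_4 and chock_a below 0.177 m and horizontal distance between chock_a and chock_b above 0.189 m) or (horizontal distance between vial_4 and chock_a below 0.209 m and horizontal distance between chock_a and chock_b above 0.221 m)) and ((horizontal distance between vial_4 and chock_b below 0.145 m and horizontal distance between chock_a and chock_b above 0.157 m) or (horizontal distance between vial_4 and chock_b below 0.177 m and horizontal distance between chock_a and chock_b above 0.189 m) or (horizontal distance between vial_4 and chock_b below 0.209 m and horizontal distance between chock_a and chock_b above 0.221 m)) and ((horizontal distance between vial_5 and chock_a below 0.145 m and horizontal distance between chock_a and chock_b above 0.157 m) or (horizontal distance between vial_5 and chock_a below 0.177 m and horizontal distance between chock_a and chock_b above 0.189 m) or (horizontal distance between vial_5 and chock_a below 0.209 m and horizontal distance between chock_a and chock_b above 0.221 m)) and ((horizontal distance between vial_5 and chock_b below 0.145 m and horizontal distance between chock_a and chock_b above 0.157 m) or (horizontal distance between vial_5 and chock_b below 0.177 m and horizontal distance between chock_a and chock_b above 0.189 m) or (horizontal distance between vial_5 and chock_b below 0.209 m and horizontal distance between chock_a and chock_b above 0.221 m)) and ((horizontal distance between vial_6 and chock_a below 0.145 m and horizontal distance between chock_a and chock_b above 0.157 m) or (horizontal distance between vial_6 and chock_a below 0.177 m and horizontal distance between chock_a and chock_b above 0.189 m) or (horizontal distance between vial_6 and chock_a below 0.209 m and horizontal distance between chock_a and chock_b above 0.221 m)) and ((horizontal distance between vial_6 and chock_b below 0.145 m and horizontal distance between chock_a and chock_b above 0.157 m) or (horizontal distance between vial_6 and chock_b below 0.177 m and horizontal distance between chock_a and chock_b above 0.189 m) or (horizontal distance between vial_6 and chock_b below 0.209 m and horizontal distance between chock_a and chock_b above 0.221 m)) and horizontal distance between chock_a and chock_b below 0.237 m and (horizontal distance between chock_a and chock_b below 0.205 m or height (world z) of vial_1 above -5 m) and (horizontal distance between chock_a and chock_b below 0.205 m or height (world z) of vial_2 above -5 m) and (horizontal distance between chock_a and chock_b below 0.205 m or height (world z) of vial_3 above -5 m) and (horizontal distance between chock_a and chock_b below 0.205 m or height (world z) of vial_4 above -5 m) and (horizontal distance between chock_a and chock_b below 0.205 m or height (world z) of vial_5 above -5 m) and (horizontal distance between chock_a and chock_b below 0.205 m or height (world z) of vial_6 above -5 m) and (horizontal distance between chock_a and chock_b below 0.173 m or height (world z) of any of vial_1, vial_2 above -5 m) and (horizontal distance between chock_a and chock_b below 0.173 m or height (world z) of any of vial_1, vial_3 above -5 m) and (horizontal distance between chock_a and chock_b below 0.173 m or height (world z) of any of vial_1, vial_4 above -5 m) and (horizontal distance between chock_a and chock_b below 0.173 m or height (world z) of any of vial_1, vial_5 above -5 m) and (horizontal distance between chock_a and chock_b below 0.173 m or height (world z) of any of vial_1, vial_6 above -5 m) and (horizontal distance between chock_a and chock_b below 0.173 m or height (world z) of any of vial_2, vial_3 above -5 m) and (horizontal distance between chock_a and chock_b below 0.173 m or height (world z) of any of vial_2, vial_4 above -5 m) and (horizontal distance between chock_a and chock_b below 0.173 m or height (world z) of any of vial_2, vial_5 above -5 m) and (horizontal distance between chock_a and chock_b below 0.173 m or height (world z) of any of vial_2, vial_6 above -5 m) and (horizontal distance between chock_a and chock_b below 0.173 m or height (world z) of any of vial_3, vial_4 above -5 m) and (horizontal distance between chock_a and chock_b below 0.173 m or height (world z) of any of vial_3, vial_5 above -5 m) and (horizontal distance between chock_a and chock_b below 0.173 m or height (world z) of any of vial_3, vial_6 above -5 m) and (horizontal distance between chock_a and chock_b below 0.173 m or height (world z) of any of vial_4, vial_5 above -5 m) and (horizontal distance between chock_a and chock_b below 0.173 m or height (world z) of any of vial_4, vial_6 above -5 m) and (horizontal distance between chock_a and chock_b below 0.173 m or height (world z) of any of vial_5, vial_6 above -5 m)); the robot touches nothing.
It fails at once if another thing on the bench is moved more than 40 mm (distance of any of reagent, wash_bottle, beaker, mortar, tweezers, green_jar, stopper from where it was at the start of the episode above 0.04 m).
Of vial_1, vial_2, vial_3, vial_4, vial_5, vial_6 only 4 to 6 are there at a start; the rules pass over those that are not, and their reading is None.
At some moment in a run one of vial_1, vial_2, vial_3, vial_4, vial_5, vial_6 may be knocked a few centimetres aside while the robot is not near it.
Once in a run the grip may slacken for a moment while it holds something.
It also fails if it takes over 210 s, if anything falls off the work surface, if the arm or the gripper's body presses on something with over 40 N, if the wrist force passes 120 N, or if a joint passes its speed limit or range.

ROBOT

A 6-joint arm with a two-finger parallel gripper is mounted at the origin on the work surface. World frame = base frame: x ahead of the robot, y to its left, z up, the work surface at z = 0. Lengths are in mm, angles in degrees, forces in N, time in s.
With the tool pointing down it reaches from about 300 to 850 mm from the base axis. Payload 4.2 kg.
Tool frame: the origin (TCP) lies at the very end of the fingers, on their centre line; the grasp point (between the pads) lies 19 mm behind it; z points along the fingers, y is the direction in which the jaws open and shut (so a half turn about z gives the same grasp; the last joint's range is limited). The gripper opens to 91 mm and grips with 3 to 60 N. Pads are 32 mm wide; open, the fingers measure 118 mm over their backs; the gripper's body (76 mm by 178 mm) begins 60 mm behind the grasp point.
Start: joints at [75.745, 18.312, 89.639, -0, 72.044, -1.146], TCP at [130.416, 560.031, 213.976] pointing down, gripper open.
Joint ranges: [-177.97, 177.97], [-48.28, 115.42], [12.27, 149.76], [-77.06, 257.06], [2.81, 150.46], [-146.56, 146.56]. Speed limits (degrees/s): [147.25, 147.25, 180, 180, 180, 180].

INTERFACE

Orientations are given as [roll, pitch, yaw] about the fixed x, y, z axes, in that order (R = Rz(yaw) Ry(pitch) Rx(roll)).
In Python, from workcell import monitor, eyes, job gives the robot as it stands.
- The arm moves only by the tool move_arm, never from a script. Its argument "increments" is a list that holds one entry, the list of rows, each a list of 7 numbers: the opening, from 0 (shut) to 1 (fully open), then the shift along the tool's x, y, z in cm, then the turn, a rotation vector about the tool's x, y, z in rad. In form: [[[jaw, x, y, z, ax, ay, az], ...]]. A call has 1 to 12 rows; each row shifts and turns the pose as measured when the row begins, along the tool's axes as they then stand; what a row does not reach is not made up. A row lasts 1/8 s, in which the tool goes at most 62.5 mm and 10.7 degrees, less where a joint would pass 70% of its speed; a pose out of reach is approached as far as the arm can. A call is refused whole if a number of a shift passes 6.25 or a number of a turn 0.188, either way. A call with a gripper value outside its range is refused whole. The fingers move at their own pace and stop on an object; "force" is the grip in N (left out, the last holds). Time passes only in rows, so rows that do not move let the fingers close. It gives the time, the measured TCP pose, the force and the opening at its end, in the units of the state.
- monitor.state(): the state, without advancing time (a new reading comes with each control period).
- eyes.grab_frame(name): name is "side" or "top"; returns a dict with "color" (400x640x3 uint8, red, green, blue), "z_map" (400x640 float32, mm along the optical axis (not along the pixel's ray), 0 where there is no reading), "camera_matrix" (3x3 intrinsics, pixels), "rvec" (rotation vector, rad) and "tvec" (3), from world to camera coordinates, as OpenCV has them. Camera axes: x right, y down, z forward; pixel columns grow to the right and rows downward; lengths in mm; the calibration is good to about 2 mm. A picture is of the moment at which its call begins.
- job.job_done(): hands the job in, once; it reports no verdict.
The state is a dict: "time_s": time; "qpos": joint angles; "qvel": joint speeds; "effort": joint torques, N m; "ee_pos": TCP position; "ee_rot": TCP orientation; "force": force on the tool from outside, world axes, zero at the start; "torque": the same for the moment, N m; "gripper_width": finger opening in mm.
Only numpy, scipy, OpenCV 4.12 (cv2) and the standard library are available. Lean on these libraries where they do the work, as an engineer would, in place of code of your own. Each camera call takes 0.05 s, during which the arm holds its last target. There are 200 camera calls.

## Working session

There is one attempt and no reset: what is moved stays moved. The work goes in short steps, Python scripts to look and compute and a tool call to move; the robot and the scene stay as the last step left them, time stands still between calls to the robot, and variables do not carry over. Pictures are saved under pics/ and viewed, about 12 in all and at most 16, crops included, and the job is handed in when it is done.

Besides the shell and the picture viewer there is one more tool, called after ">>>" as name(argument=value, ...) on one line, values as JSON. move_arm: Moves the arm, as the interface text tells. Its arguments: {"type":"object","properties":{"increments":{"type":"array"},"force":{"type":"number"}},"required":["increments"]}

```bash
mkdir -p pics; ls; cat > h.py <<'E'
import numpy as np, cv2
from workcell import monitor, eyes, job
def grab(name):
    f=eyes.grab_frame(name); f['R']=cv2.Rodrigues(np.array(f['rvec'],float))[0]; f['t']=np.array(f['tvec'],float).ravel(); f['K']=np.array(f['camera_matrix'],float)
    return f
def save(f,p): cv2.imwrite(p,f['color'][:,:,::-1])
def cloud(f):
    z=f['z_map'].astype(float); v,u=np.mgrid[:z.shape[0],:z.shape[1]]
    K=f['K']; c=np.stack([(u-K[0,2])/K[0,0]*z,(v-K[1,2])/K[1,1]*z,z],-1)
    w=(c-f['t'])@f['R']; w[z<=0]=np.nan
    return w
def ray(f,u,v,h):
    d=np.linalg.inv(f['K'])@[u,v,1]; d=f['R'].T@d; o=-f['R'].T@f['t']
    return o+d*(h-o[2])/d[2]
def proj(f,p):
    c=f['R']@np.array(p,float)+f['t']; q=f['K']@c; return q[:2]/q[2]
E
python3 - <<'E'
from h import *
for n in('top','side'):
    f=grab(n); save(f,f'pics/{n}0.png'); print(n,-f['R'].T@f['t'],f['R'][2])
print(monitor.state())
E
```

```text
pics
top [ 381.68726685  -22.0895059  1582.03077837] [ 0.13864486  0.01355022 -0.99024946]
side [ 367.23017738 -956.51091872  820.68052292] [ 0.16212062  0.79410726 -0.58575641]
{'time_s': 0.1, 'qpos': array([ 7.57469230e+01,  1.83478725e+01,  8.96993851e+01,  9.37833891e-05,
        7.20433972e+01, -1.14507131e+00]), 'qvel': array([ 0.02877123, -0.09343911, -0.22319263,  0.01007835, -0.00480938,
       -0.02740847]), 'effort': array([-4.20067699e-04, -4.13336563e+01, -2.32512367e+01,  7.28504523e-02,
        4.21635574e-02, -6.42707596e-05]), 'ee_pos': array([130.28275135, 559.58521096, 213.20561849]), 'ee_rot': array([-1.79909365e+02, -1.90078905e-03,  1.66891964e+02]), 'force': array([-0.76709544, -0.03228662, -0.5105075 ]), 'torque': array([0.00133377, 0.03129639, 0.02500797]), 'gripper_width': 91.40437882879114}
```

View pics/top0.png

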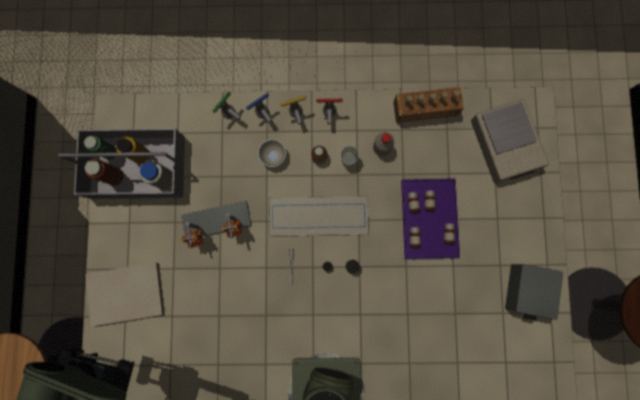

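View pics/side0.png

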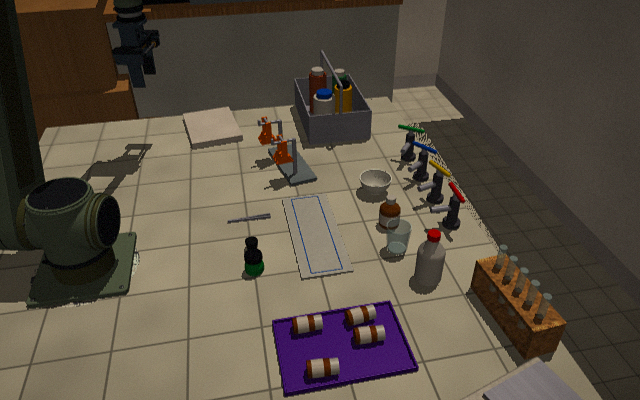

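The top view shows the plate at (319,216), the tray at (430,219) with four vials ((413,201), (430,200), (415,237), (449,234)), and chocks on the stand at (193,237) and (232,228). The tweezers are at (291,265), the stopper at (327,267) and the jar at (352,267). The side view agrees, with four vials and both chocks hanging.

```bash
cat > m.py <<'E'
from h import *
def hsv(f): return cv2.cvtColor(f['color'],cv2.COLOR_RGB2HSV)
def rect(P):
    (c,s,a)=cv2.minAreaRect(P.astype(np.float32)); return np.round(c,1),np.round(s,1),round(a,1)
def comps(mask,minpix=12):
    n,l,st,ce=cv2.connectedComponentsWithStats(mask.astype(np.uint8),connectivity=8)
    return [(l==i) for i in range(1,n) if st[i,4]>=minpix]
def inbox(w,b): return (w[...,0]>b[0])&(w[...,0]<b[1])&(w[...,1]>b[2])&(w[...,1]<b[3])
E
python3 - <<'E'
from m import *
F={n:grab(n) for n in('top','side')}
for n,f in F.items():
    w=cloud(f); h=hsv(f); f['w']=w
    print(n,'bench z',np.nanmedian(w[...,2][(abs(w[...,2])<15)&inbox(w,(200,700,-400,400))]))
    b=inbox(w,(200,800,-600,450))
    pur=(h[...,0]>120)&(h[...,0]<150)&(h[...,1]>120)&b
    print(' tray',rect(w[pur][:,:2]))
    blu=(h[...,0]>95)&(h[...,0]<125)&(h[...,1]>50)&inbox(w,(300,650,-120,220))&(w[...,2]<20)
    print(' blue',blu.sum(),rect(w[blu][:,:2]))
    org=(h[...,0]<15)&(h[...,1]>150)&inbox(w,(300,650,150,480))&(w[...,2]>50)
    for c in comps(org): print(' chock',c.sum(),rect(w[c][:,:2]),np.nanpercentile(w[c][:,2],[2,50,98]).round(), w[c].mean(0).round(1))
    v=(w[...,2]>14)&(w[...,2]<60)&inbox(w,(330,640,-460,-200))
    for c in comps(v,20): 
        P=w[c]; P=P[P[:,2]>18]; print(' vial',c.sum(),rect(P[:,:2]),np.nanpercentile(P[:,2],[5,95]).round(1))
    for nm,lo,hi,b in(('stand',4,30,(350,650,150,480)),('hooks',110,150,(350,700,150,480))):
        s=(w[...,2]>lo)&(w[...,2]<hi)&inbox(w,b); print(' ',nm,rect(w[s][:,:2]))
    print(' plate', rect(w[(w[...,2]>3)&(w[...,2]<12)&(h[...,1]<60)&inbox(w,(420,620,-170,190))][:,:2]))
E
```

```text
top bench z 0.7926586517744539
 tray (array([ 525.9, -332.2]), array([243.1, 165.9]), 0.7)
 blue 0 (array([0., 0.]), array([0., 0.]), 0.0)
 chock 93 (array([497.4, 261. ]), array([47.4, 25.2]), 17.3) [ 66.  83. 134.] [494.7 259.4  87.3]
 chock 125 (array([466.2, 380. ]), array([44.8, 30.2]), 10.7) [ 71.  84. 136.] [465.4 375.7  90.5]
 vial 195 (array([ 579.1, -330.1]), array([28.8, 59.1]), 85.5) [22.7 40.4]
 vial 191 (array([ 574.5, -280. ]), array([57.2, 31.3]), 4.5) [25.4 39.5]
 vial 202 (array([ 476.1, -386.7]), array([32.1, 58.2]), 86.9) [22.6 40.4]
 vial 196 (array([ 466.1, -281.6]), array([32.6, 56.5]), 87.8) [22.3 39.4]
  stand (array([499.8, 314.9]), array([299.4, 330. ]), 0.0)
  hooks (array([547.2, 395.9]), array([302.7, 148.3]), 45.1)
 plate (array([520. ,   8.2]), array([353.9, 198.9]), 89.6)
side bench z -0.5200914608991364
 tray (array([ 508.8, -209. ]), array([264.1, 445.1]), 6.6)
 blue 205 (array([469.9,  22.7]), array([206.7, 283.2]), 0.2)
 chock 261 (array([468.9, 340.3]), array([ 47.2, 144. ]), 7.5) [ 67.  88. 132.] [461.4 373.1  94.8]
 chock 291 (array([493.5, 270.1]), array([49., 51.]), 11.4) [ 66.  84. 131.] [490.7 259.7  89. ]
 vial 455 (array([ 574.2, -283.7]), array([59.3, 31.6]), 4.4) [20. 36.]
 vial 470 (array([ 464.9, -284.6]), array([30.6, 58.2]), 89.5) [20.1 35.8]
 vial 497 (array([ 577.3, -335.4]), array([30.8, 59.5]), 83.6) [19.3 35.7]
 vial 569 (array([ 474.6, -389.9]), array([58.2, 33.3]), 0.9) [20.3 36. ]
  stand (array([503. , 315.6]), array([339.3, 237.7]), 79.0)
  hooks (array([547.1, 393.8]), array([307.3, 149.2]), 45.0)
 plate (array([508.3,  13.8]), array([172.9, 314.2]), 0.7)
```

```bash
python3 - <<'E'
from m import *
F={n:grab(n) for n in('top','side')}
cr=[]
for n,f in F.items():
    w=cloud(f); h=hsv(f)
    org=((h[...,0]<14)|(h[...,0]>175))&(h[...,1]>130)&inbox(w,(400,560,200,440))
    for y0,y1 in((200,318),(318,440)):
        o=org&(w[...,1]>y0)&(w[...,1]<y1)
        t=o&(w[...,2]>122)&(w[...,2]<145); lo=o&(w[...,2]<100)&(w[...,2]>60)
        print(n,'top',t.sum(),rect(w[t][:,:2]) if t.sum()>3 else '',np.nanmedian(w[t][:,2]),'low',rect(w[lo][:,:2]))
    # plate: rays onto z=6
    x0,y0,x1,y1=(255,185,385,250) if n=='top' else (270,185,370,285)
    g=h[y0:y1,x0:x1]
    blue=(g[...,0]>95)&(g[...,0]<130)&(g[...,1]>25)
    bb=max(comps(blue,5),key=lambda c:c.sum(),default=None); 
    if bb is not None:
        vv,uu=np.nonzero(bb); P=np.array([ray(f,u+x0,v+y0,6) for u,v in zip(uu,vv)]); print(n,'blue',bb.sum(),rect(P[:,:2]))
    print(n,'hue sample',h[216,319],h[203,319])
    s=f['color'][175:260,170:380] if n=='top' else f['color'][105:290,235:365]
    cr.append(cv2.resize(s,None,fx=3.6 if n=='top' else 3,fy=3.6 if n=='top' else 3,interpolation=cv2.INTER_CUBIC))
a,b=cr; H=np.zeros((a.shape[0]+0,a.shape[1],3),np.uint8); cv2.imwrite('pics/crop_t.png',a[:,:,::-1]); cv2.imwrite('pics/crop_s.png',b[:,:,::-1])
E
```

```text
top top 4 (array([495. , 269.2]), array([ 3.2, 39.9]), 21.3) 132.2998501119887 low (array([494.8, 271.2]), array([46.3, 43.8]), 10.0)
top top 21 (array([464.2, 383.3]), array([33.7, 36.2]), 49.8) 131.16930427648325 low (array([464.8, 387.4]), array([45.8, 44.6]), 12.4)
top hue sample [ 20  47 120] [ 24  23 112]
side top 42 (array([485.5, 267.9]), array([30.5, 45.5]), 8.6) 129.21795647868296 low (array([492.3, 271.3]), array([49.6, 55.8]), 11.3)
side top 38 (array([463.5, 386.4]), array([15.7, 50.7]), 6.9) 129.02785725648974 low (array([471.1, 385.3]), array([62.2, 54.1]), 10.5)
side blue 272 (array([534.6,  15.4]), array([ 75.3, 293.1]), 0.5)
side hue sample [ 18  45 146] [110  57  90]
```

View pics/crop_t.png

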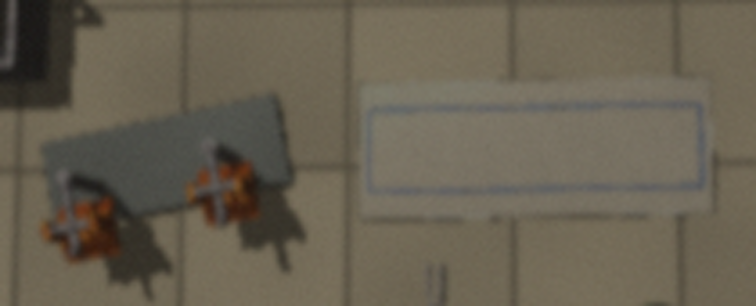

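View pics/crop_s.png

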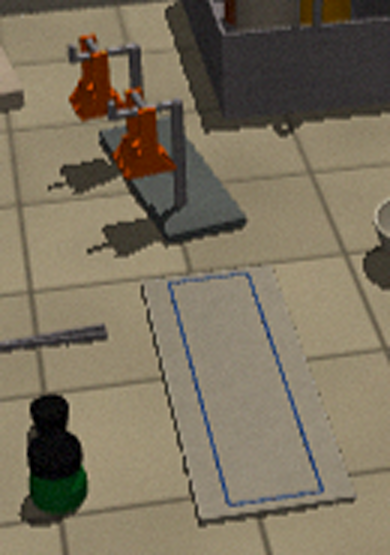

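The top crop shows the blue outline with corners near (370,107), (700,103), (704,187) and (370,192), and both chocks hanging on hooks whose arms run towards the robot. The side crop shows outline corners near (168,282), (248,273), (322,490) and (230,505).

```bash
python3 - <<'E'
from m import *
T=grab('top');S=grab('side')
def q(f,c,s,o,h): 
    P=np.array([ray(f,x/s+o[0]-.4,y/s+o[1]-.4,h)[:2] for x,y in c]); return P
a=q(T,[(370,107),(700,103),(704,187),(370,192)],3.6,(170,175),6); b=q(S,[(168,282),(248,273),(322,490),(230,505)],3,(235,105),6)
for P in(a,b): print(P.round(1).tolist(),rect(P))
g=q(T,[(42,147),(277,96),(292,183)],3.6,(170,175),12); print('stand',g.round(1).tolist(),'side post tops z138',q(S,[(183,103),(137,48)],3,(235,105),134).round(1).tolist())
for n,f in(('T',T),('S',S)): 
    K=f['K']; print(n,K[0,0], [proj(f,p).round(1).tolist() for p in ((525,13,6),(130,560,213))])
E
```

```text
[[574.7, 161.4], [575.1, -128.1], [501.4, -130.1], [500.0, 161.0]] (array([538.1,  15.6]), array([ 74.7, 291.1]), 0.3)
[[496.9, 161.4], [569.8, 160.3], [571.9, -127.8], [500.8, -129.5]] (array([535.3,  16.4]), array([ 72.9, 290.9]), 0.8)
stand [[541.8, 447.7], [584.5, 242.3], [508.1, 228.3]] side post tops z138 [[529.9, 254.7], [503.3, 369.1]]
T 502.9704202222407 [[319.4, 219.5], [111.8, 363.6]]
S 514.6206154516624 [[310.6, 231.8], [144.9, 79.3]]
```

```bash
cat > p.py <<'E'
# python3 p.py jaw x y z yaw [jaw x y z yaw ...]: rows for move_arm, tool pointing down
import sys,json
from h import *
from scipy.spatial.transform import Rotation as Ro
s=monitor.state(); p=np.array(s['ee_pos']); R=Ro.from_euler('xyz',s['ee_rot'],degrees=True)
print('t',round(s['time_s'],2),p.round(1),np.round(s['ee_rot'],1),'w',round(s['gripper_width'],1),'F',np.round(s['force'],1),'q',np.round(s['qpos']))
a=list(map(float,sys.argv[1:])); out=[]
while a:
    j,x,y,z,yaw=a[:5]; a=a[5:]; T=np.array([x,y,z]); G=Ro.from_euler('xyz',[180,0,yaw],degrees=True)
    rv=(R.inv()*G).as_rotvec(); d=T-p
    n=int(max(1,np.ceil(np.linalg.norm(d)/56),np.ceil(np.degrees(np.linalg.norm(rv))/9.8)))
    for i in range(n):
        sh=R.inv().apply(d/n)/10; out.append([j]+[round(float(v),2)+0. for v in sh]+[round(float(v),3)+0. for v in rv/n]); R=R*Ro.from_rotvec(rv/n)
    p=T
print(len(out)); print(json.dumps(out))
E
python3 p.py 1 494 271 214 192
```

```text
t 0.4 [130.4 560.  213.9] [-180.     0.   166.9] w 91.7 F [ 0.3  0.2 -0.7] q [76. 18. 90. -0. 72. -1.]
9
[[1.0, -4.66, -2.21, 0.0, 0.0, 0.0, -0.049], [1.0, -4.55, -2.44, 0.0, 0.0, 0.0, -0.049], [1.0, -4.43, -2.65, 0.0, 0.0, 0.0, -0.049], [1.0, -4.29, -2.87, 0.0, 0.0, 0.0, -0.049], [1.0, -4.15, -3.07, 0.0, 0.0, 0.0, -0.049], [1.0, -3.99, -3.27, 0.0, 0.0, 0.0, -0.049], [1.0, -3.83, -3.46, 0.0, 0.0, 0.0, -0.049], [1.0, -3.66, -3.64, 0.0, 0.0, 0.0, -0.049], [1.0, -3.47, -3.82, 0.0, 0.0, 0.0, -0.049]]
```

>>> move_arm(increments=[[[1, -4.66, -2.21, 0, 0, 0, -0.049], [1, -4.55, -2.44, 0, 0, 0, -0.049], [1, -4.43, -2.65, 0, 0, 0, -0.049], [1, -4.29, -2.87, 0, 0, 0, -0.049], [1, -4.15, -3.07, 0, 0, 0, -0.049], [1, -3.99, -3.27, 0, 0, 0, -0.049], [1, -3.83, -3.46, 0, 0, 0, -0.049], [1, -3.66, -3.64, 0, 0, 0, -0.049], [1, -3.47, -3.82, 0, 0, 0, -0.049], [1, 0, 0, 0, 0, 0, 0]]], force=20)

```text
time_s: 1.65
ee_pos: [508.3, 267.0, 214.0]
ee_rot: [179.8, 0.2, -166.8]
force: [-0.8, -1.0, -0.1]
gripper_width: 91.6
```

```bash
python3 p.py 1 494 271 214 192; python3 - <<'E'
from m import *
S=grab('side')
s=S['color'][60:220,200:360]; cv2.imwrite('pics/s1.png',cv2.resize(s,None,fx=3.5,fy=3.5,interpolation=cv2.INTER_CUBIC)[:,:,::-1])
print(monitor.state()['ee_pos'],[proj(S,p) for p in((494,271,214),(494,271,134))])
E
```

```text
t 1.65 [508.3 267.  214. ] [ 179.8    0.2 -166.8] w 91.6 F [-0.8 -1.  -0.1] q [ 27.  18.  90.   0.  72. -77.]
1
[[1.0, 1.31, 0.71, 0.0, 0.003, 0.004, 0.021]]
[506.87190241 268.07296092 214.02672175] [array([279.96562051, 110.59604738]), array([281.59090236, 137.37531286])]
```

View pics/s1.png

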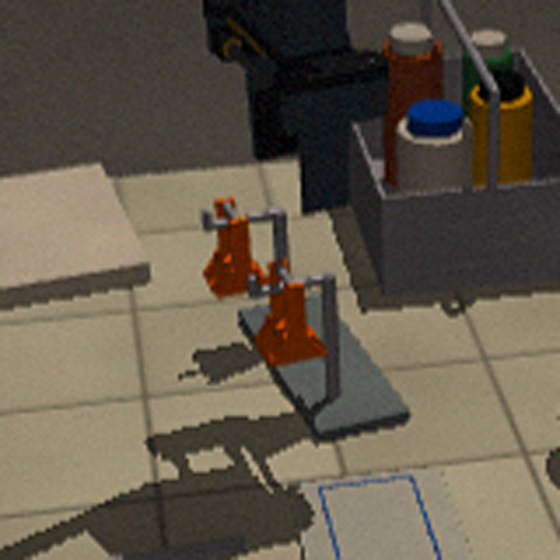

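The near chock's bar is at crop (280,270), which matches the projection of my estimate. The fingers hang above it and slightly beyond, as measured.

```bash
python3 p.py 1 493 271 214 191.8 1 493 271 96 191.8
```

```text
t 1.7 [506.9 268.1 214. ] [ 179.8    0.2 -166.7] w 91.5 F [-0.6 -0.5  0. ] q [ 27.  18.  90.   0.  72. -77.]
4
[[1.0, 1.28, 0.6, 0.0, 0.003, 0.003, 0.025], [1.0, 0.0, 0.0, 3.93, 0.0, 0.0, 0.0], [1.0, 0.0, 0.0, 3.93, 0.0, 0.0, 0.0], [1.0, 0.0, 0.0, 3.93, 0.0, 0.0, 0.0]]
```

>>> move_arm(increments=[[[1, 1.28, 0.6, 0, 0.003, 0.003, 0.025], [1, 0, 0, 0, 0, 0, 0], [1, 0, 0, 3, 0, 0, 0], [1, 0, 0, 0, 0, 0, 0]]])

```text
time_s: 2.2
ee_pos: [490.2, 274.0, 184.2]
ee_rot: [179.9, 0.0, -168.0]
force: [0.6, -0.7, 0.0]
gripper_width: 91.3
```

```bash
python3 p.py 1 493 271 96 191.8
```

```text
t 2.2 [490.2 274.  184.2] [ 179.9    0.  -168. ] w 91.3 F [ 0.6 -0.7  0. ] q [ 28.  18.  94.   0.  68. -74.]
2
[[1.0, -0.1, -0.18, 4.41, 0.001, 0.0, 0.002], [1.0, -0.1, -0.18, 4.41, 0.001, 0.0, 0.002]]
```

>>> move_arm(increments=[[[1, -0.2, -0.3, 3, 0, 0, 0.003], [1, 0, 0, 3, 0, 0, 0], [1, 0, 0, 2.2, 0, 0, 0], [1, 0, 0, 0, 0, 0, 0]]])

```text
time_s: 2.7
ee_pos: [495.8, 275.5, 105.8]
ee_rot: [179.7, 0.6, -167.9]
force: [-0.8, 0.5, -0.2]
gripper_width: 91.4
```

```bash
python3 p.py 1 493 271 96 191.8; python3 - <<'E'
from m import *
S=grab('side')
s=S['color'][60:220,200:360]; cv2.imwrite('pics/s2.png',cv2.resize(s,None,fx=3.5,fy=3.5,interpolation=cv2.INTER_CUBIC)[:,:,::-1])
E
```

```text
t 2.7 [495.8 275.5 105.8] [ 179.7    0.6 -167.9] w 91.4 F [-0.8  0.5 -0.2] q [ 28.  22. 100.   0.  57. -74.]
1
[[1.0, 0.38, -0.39, 0.97, 0.005, 0.01, 0.005]]
```

View pics/s2.png

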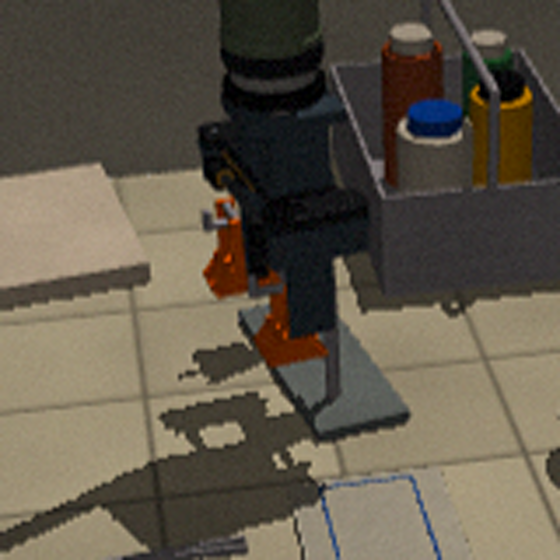

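```bash
python3 - <<'E'
from m import *
S=grab('side')
c=lambda p:((proj(S,p)-[200,60])*3.5).round(0).tolist()
u=np.array([np.cos(np.radians(12)),np.sin(np.radians(12)),0]); v=np.array([-u[1],u[0],0])
t=np.array([495.8,275.5,105.8]); print('finger',[c(t-45*v+k*u) for k in(-16,16)],[c(t-58*v+k*u) for k in(-16,16)])
for o in ((493,271,66),): 
    o=np.array(o); print('wedge near bottom',[c(o-22*v+k*u) for k in(-26,26)],'bar end',c(o-22*v+[0,0,64]),c(o+22*v+[0,0,64]))
E
```

```text
finger [[289.0, 331.0], [328.0, 322.0]] [[295.0, 339.0], [334.0, 330.0]]
wedge near bottom [[267.0, 366.0], [329.0, 352.0]] bar end [294.0, 288.0] [275.0, 263.0]
```

The near finger sits at crop x 288–335, where the model predicts it. The wedge's near lower edge runs (262,363)–(327,355), about 2–3 mm nearer -x than I assumed.

```bash
python3 p.py 1 491 270 97 191.8
```

```text
t 2.8 [497.1 276.1 107.6] [ 179.6    0.8 -167.9] w 91.7 F [1.  0.3 0.1] q [ 28.  22. 100.   0.  57. -74.]
1
[[1.0, 0.74, -0.47, 1.04, 0.006, 0.014, 0.005]]
```

>>> move_arm(increments=[[[1, 0.7, -0.5, 0.9, 0.006, 0.012, 0.005], [1, 0, 0, 0, 0, 0, 0]]])

```text
time_s: 3.05
ee_pos: [492.2, 270.1, 100.2]
ee_rot: [179.9, 0.3, -168.2]
force: [-0.5, 0.1, 0.2]
gripper_width: 91.3
```

```bash
python3 p.py 1 491 270 97 191.8
```

```text
t 3.05 [492.2 270.1 100.2] [ 179.9    0.3 -168.2] w 91.3 F [-0.5  0.1  0.2] q [ 28.  22. 101.  -0.  56. -74.]
1
[[1.0, 0.12, 0.01, 0.32, 0.001, 0.005, 0.0]]
```

Aligned, so I close on the cheeks.

>>> move_arm(increments=[[[1, 0.1, 0, 0.3, 0, 0.004, 0], [0.4, 0, 0, 0, 0, 0, 0], [0.4, 0, 0, 0, 0, 0, 0], [0.4, 0, 0, 0, 0, 0, 0], [0.4, 0, 0, 0, 0, 0, 0], [0.4, 0, 0, 0, 0, 0, 0]]], force=30)

```text
time_s: 3.8
ee_pos: [491.8, 270.3, 98.0]
ee_rot: [179.9, 0.2, -168.2]
force: [1.5, 0.9, 0.5]
gripper_width: 44.6
```

>>> move_arm(increments=[[[0.3, 0, 0, -1, 0, 0, 0], [0.3, 0, 0, -1, 0, 0, 0], [0.3, 0, 0, 0, 0, 0, 0]]])

```text
time_s: 4.18
ee_pos: [491.5, 270.1, 119.1]
ee_rot: [179.9, 0.1, -168.2]
force: [0.6, -0.1, -2.1]
gripper_width: 44.3
```

```bash
python3 p.py 0.3 493 270.5 118 191.8
```

```text
t 4.17 [491.5 270.1 119.1] [ 1.799e+02  1.000e-01 -1.682e+02] w 44.3 F [ 0.6 -0.1 -2.1] q [ 28.  21. 100.   0.  59. -74.]
1
[[0.3, -0.15, 0.01, 0.11, 0.002, 0.002, -0.001]]
```

>>> move_arm(increments=[[[0.3, 1, 0, 0, 0, 0, 0], [0.3, 2, 0, 0, 0, 0, 0], [0.3, 2.5, 0, 0, 0, 0, 0], [0.3, 2.5, 0, 0, 0, 0, 0], [0.3, 0, 0, 0, 0, 0, 0]]])

```text
time_s: 4.8
ee_pos: [407.3, 251.8, 117.8]
ee_rot: [180.0, -0.1, -168.2]
force: [0.3, -0.7, -1.6]
gripper_width: 43.9
```

```bash
python3 p.py 0.3 420 200 180 180  0.3 537 -68 180 90
```

```text
t 4.8 [407.3 251.8 117.8] [ 1.800e+02 -1.000e-01 -1.682e+02] w 43.9 F [ 0.3 -0.7 -1.6] q [ 30.  15. 110.   0.  55. -71.]
12
[[0.3, -0.09, -2.66, -3.11, 0.0, -0.001, 0.103], [0.3, -0.36, -2.64, -3.11, 0.0, -0.001, 0.103], [0.3, -1.17, -2.68, 0.0, 0.0, 0.0, 0.157], [0.3, -1.57, -2.46, 0.0, 0.0, 0.0, 0.157], [0.3, -1.94, -2.19, 0.0, 0.0, 0.0, 0.157], [0.3, -2.26, -1.86, 0.0, 0.0, 0.0, 0.157], [0.3, -2.52, -1.48, 0.0, 0.0, 0.0, 0.157], [0.3, -2.72, -1.07, 0.0, 0.0, 0.0, 0.157], [0.3, -2.86, -0.63, 0.0, 0.0, 0.0, 0.157], [0.3, -2.92, -0.17, 0.0, 0.0, 0.0, 0.157], [0.3, -2.91, 0.28, 0.0, 0.0, 0.0, 0.157], [0.3, -2.83, 0.74, 0.0, 0.0, 0.0, 0.157]]
```

>>> move_arm(increments=[[[0.3, -0.1, -2.66, -3.1, 0, 0, 0.103], [0.3, -0.36, -2.64, -3.1, 0, 0, 0.103], [0.3, -1.17, -2.68, 0, 0, 0, 0.157], [0.3, -1.57, -2.46, 0, 0, 0, 0.157], [0.3, -1.94, -2.19, 0, 0, 0, 0.157], [0.3, -2.26, -1.86, 0, 0, 0, 0.157], [0.3, -2.52, -1.48, 0, 0, 0, 0.157], [0.3, -2.72, -1.07, 0, 0, 0, 0.157], [0.3, -2.86, -0.63, 0, 0, 0, 0.157], [0.3, -2.92, -0.17, 0, 0, 0, 0.157], [0.3, -2.6, 0.28, 0, 0, 0, 0.13], [0.3, 0, 0, 0, 0, 0, 0]]])

```text
time_s: 6.3
ee_pos: [530.1, -51.0, 182.5]
ee_rot: [179.4, 0.1, 97.5]
force: [-0.7, -0.1, -1.6]
gripper_width: 44.0
```

```bash
python3 p.py 0.3 537 -68 120 90.3 0.3 537 -68 60 90.3
```

```text
t 6.3 [530.1 -51.  182.5] [1.794e+02 1.000e-01 9.750e+01] w 44.0 F [-0.7 -0.1 -1.6] q [ -7.  16.  98.   0.  65. -14.]
4
[[0.3, -0.88, 0.2, 3.13, 0.005, 0.0, 0.063], [0.3, -0.87, 0.27, 3.12, 0.005, 0.0, 0.063], [0.3, 0.0, 0.0, 3.0, 0.0, 0.0, 0.0], [0.3, 0.0, 0.0, 3.0, 0.0, 0.0, 0.0]]
```

>>> move_arm(increments=[[[0.3, -0.88, 0.2, 3.1, 0.005, 0, 0.063], [0.3, -0.87, 0.27, 3.1, 0.005, 0, 0.063], [0.3, 0, 0, 3, 0, 0, 0], [0.3, 0, 0, 2.4, 0, 0, 0], [0.3, 0, 0, 0, 0, 0, 0]]])

```text
time_s: 6.92
ee_pos: [538.8, -65.7, 63.9]
ee_rot: [179.9, -0.1, 90.5]
force: [-0.4, -1.0, -1.4]
gripper_width: 43.8
```

```bash
python3 p.py 0.3 537 -68 45 90.3
```

```text
t 6.92 [538.8 -65.7  63.9] [ 1.799e+02 -1.000e-01  9.050e+01] w 43.8 F [-0.4 -1.  -1.4] q [ -8.  23. 106.   0.  51.  -9.]
1
[[0.3, -0.23, -0.19, 1.89, 0.003, -0.001, 0.004]]
```

>>> move_arm(increments=[[[0.3, -0.2, -0.2, 1.2, 0.003, 0, 0.004], [0.3, 0, 0, 0.8, 0, 0, 0], [0.3, 0, 0, 0.4, 0, 0, 0], [0.3, 0, 0, 0, 0, 0, 0]]])

```text
time_s: 7.42
ee_pos: [538.7, -67.4, 41.0]
ee_rot: [179.7, -0.0, 90.4]
force: [-1.1, -0.0, -1.9]
gripper_width: 44.2
```

```bash
python3 p.py 0.3 537 -68 39 90.3
```

```text
t 7.42 [538.7 -67.4  41. ] [179.7  -0.   90.4] w 44.2 F [-1.1 -0.  -1.9] q [ -8.  25. 107.   0.  47.  -9.]
1
[[0.3, -0.06, -0.17, 0.2, 0.004, -0.001, 0.002]]
```

>>> move_arm(increments=[[[0.3, 0, -0.15, 0.15, 0.003, 0, 0], [0.3, 0, 0, 0.1, 0, 0, 0], [0.3, 0, 0, 0.1, 0, 0, 0]]])

```text
time_s: 7.8
ee_pos: [537.7, -67.4, 38.7]
ee_rot: [179.8, -0.0, 90.4]
force: [-3.1, 0.0, 8.1]
gripper_width: 43.8
```

>>> move_arm(increments=[[[0.55, 0, 0, 0, 0, 0, 0], [0.7, 0, 0, 0, 0, 0, 0], [0.75, 0, 0, 0, 0, 0, 0], [0.75, 0, 0, -2, 0, 0, 0], [0.75, 0, 0, -4, 0, 0, 0], [0.75, 0, 0, -5, 0, 0, 0], [0.75, 0, 0, -2, 0, 0, 0]]])

```text
time_s: 8.68
ee_pos: [536.9, -67.5, 170.7]
ee_rot: [-180.0, -0.0, 90.4]
force: [0.5, -0.1, -0.5]
gripper_width: 68.2
```

```bash
cat > look.py <<'E'
from m import *
import sys
F={n:grab(n) for n in('top','side')}
for n,f in F.items():
    w=cloud(f); h=hsv(f)
    org=((h[...,0]<14)|(h[...,0]>175))&(h[...,1]>130)&inbox(w,(470,600,-145,200))&(w[...,2]>35)
    for c in comps(org,8): print(n,'chock',c.sum(),rect(w[c][:,:2]),w[c].mean(0).round(1))
    v=(w[...,2]>17)&(w[...,2]<50)&inbox(w,(330,645,-460,-200))
    for c in comps(v,40): print(n,'tray vial',c.sum(),rect(w[c][:,:2]))
    v=(w[...,2]>17)&(w[...,2]<50)&inbox(w,(480,600,-50,190))
    for c in comps(v,40): print(n,'plate',c.sum(),rect(w[c][:,:2]))
E
python3 look.py; python3 p.py
```

```text
top tray vial 192 (array([ 579.5, -330. ]), array([29.4, 59.2]), 87.9)
top tray vial 189 (array([ 574.6, -279.6]), array([57.1, 32.7]), 4.7)
top tray vial 203 (array([ 476.1, -386.6]), array([31.9, 58.2]), 86.6)
top tray vial 198 (array([ 466.1, -281.7]), array([32. , 56.3]), 88.9)
side chock 48 (array([555.8, -74.7]), array([20.2,  6.8]), 89.4) [555.2 -77.7  58.5]
side chock 49 (array([517.5, -74.4]), array([20.4,  4.9]), 89.7) [517.2 -77.4  59.4]
side tray vial 425 (array([ 574.1, -284. ]), array([59.6, 30.1]), 4.3)
side tray vial 440 (array([ 464.7, -283.7]), array([58. , 31.3]), 2.6)
side tray vial 473 (array([ 577.7, -334.1]), array([31.2, 58.7]), 87.3)
side tray vial 551 (array([ 474.6, -389.4]), array([31.3, 58.1]), 88.3)
t 8.78 [537.2 -67.6 170.3] [179.9  -0.   90.4] w 68.7 F [ 0.1  0.  -0.4] q [-8. 17. 98.  0. 65. -9.]
0
[]
```

The chock stands at about (537, -67.5), with cheeks at x 517 and 556, square. Now the first vial, at about (574,-282).

```bash
python3 p.py 0.85 574.3 -282 100 94.3 0.85 574.3 -282 55 94.3
```

```text
t 8.78 [537.2 -67.6 170.3] [179.9  -0.   90.4] w 68.7 F [ 0.1  0.  -0.4] q [-8. 17. 98.  0. 65. -9.]
6
[[0.85, -4.29, 0.71, 1.4, 0.0, 0.0, -0.014], [0.85, -4.3, 0.65, 1.4, 0.0, 0.0, -0.014], [0.85, -4.31, 0.59, 1.41, 0.0, 0.0, -0.014], [0.85, -4.32, 0.54, 1.41, 0.0, 0.0, -0.014], [0.85, -4.33, 0.48, 1.41, 0.0, 0.0, -0.014], [0.85, 0.0, 0.0, 4.5, 0.0, 0.0, 0.0]]
```

>>> move_arm(increments=[[[0.9, -4.29, 0.7, 1, 0, 0, -0.014], [0.9, -4.3, 0.65, 1.4, 0, 0, -0.014], [0.9, -4.3, 0.6, 1.4, 0, 0, -0.014], [0.9, -4.3, 0.54, 1.4, 0, 0, -0.014], [0.9, -3.5, 0.4, 1.4, 0, 0, -0.01], [0.9, 0, 0, 3, 0, 0, 0], [0.9, 0, 0, 0, 0, 0, 0]]])

```text
time_s: 9.65
ee_pos: [569.9, -277.2, 60.6]
ee_rot: [-179.4, -0.5, 94.4]
force: [0.1, 0.2, 0.2]
gripper_width: 82.1
```

```bash
python3 p.py 0.9 574.3 -282 30 94.3
```

```text
t 9.65 [ 569.9 -277.2   60.6] [-179.4   -0.5   94.4] w 82.1 F [0.1 0.2 0.2] q [-27.  31.  93.   0.  57. -31.]
1
[[0.9, -0.53, 0.43, 3.05, -0.01, -0.008, 0.002]]
```

>>> move_arm(increments=[[[0.9, -0.5, 0.4, 1.5, -0.01, -0.008, 0.002], [0.9, 0, 0, 1.2, 0, 0, 0], [0.9, 0, 0, 0, 0, 0, 0]]])

```text
time_s: 10.02
ee_pos: [574.7, -281.1, 33.4]
ee_rot: [180.0, 0.0, 94.3]
force: [-0.4, -0.3, 0.3]
gripper_width: 82.0
```

```bash
python3 p.py 0.9 574.3 -282 7.5 94.3; python3 - <<'E'
from m import *
S=grab('side')
s=S['color'][270:400,260:430]; cv2.imwrite('pics/s3.png',cv2.resize(s,None,fx=4,fy=4,interpolation=cv2.INTER_CUBIC)[:,:,::-1])
E
```

```text
t 10.03 [ 574.7 -281.1   33.4] [180.    0.   94.3] w 82.0 F [-0.4 -0.3  0.3] q [-27.  33.  94.  -0.  53. -31.]
1
[[0.9, -0.09, -0.04, 2.59, 0.0, 0.0, 0.001]]
```

View pics/s3.png

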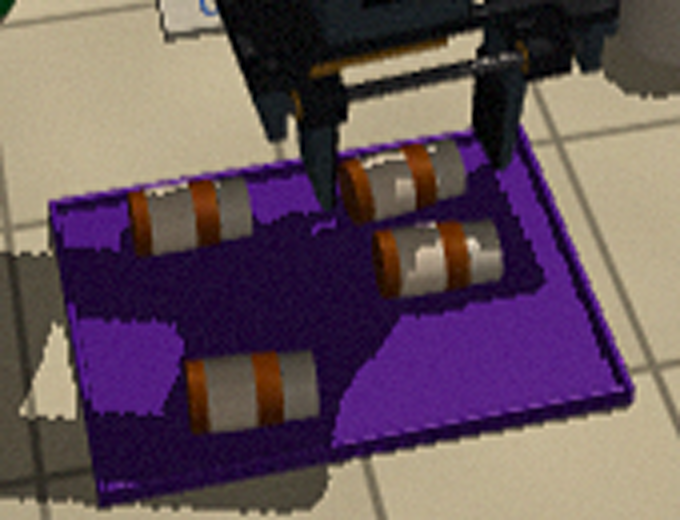

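The fingers (crop (325,200) and (495,160)) straddle the vial at (400,180). The wash bottle is near the gripper's right, so I check that clearance before descending.

```bash
python3 - <<'E'
from m import *
T=grab('top'); w=cloud(T)
for z0,z1,b in((40,140,(600,800,-300,-100)),(40,140,(640,800,-120,0)),(40,140,(640,800,0,220)),(15,70,(330,460,-160,60))):
    m=(w[...,2]>z0)&(w[...,2]<z1)&inbox(w,b)
    for c in comps(m,8): print(c.sum(),w[c].min(0).round(),w[c].max(0).round())
E
```

```text
342 [ 724. -215.   41.] [ 781. -159.  138.]
29 [ 698. -109.   41.] [ 736. -100.   77.]
46 [ 603. -254.  112.] [ 639. -240.  140.]
49 [705. -13.  42.] [745.  -1.  68.]
133 [ 688. -109.   40.] [746. -53.  77.]
128 [689. 118.  40.] [777. 203.  52.]
172 [701.   2.  40.] [751.  37.  92.]
17 [ 388. -105.   21.] [398. -80.  61.]
78 [365. -25.  16.] [392.   3.  32.]
```

>>> move_arm(increments=[[[0.9, -0.1, -0.05, 1.5, 0, 0, 0], [0.9, 0, 0, 0.8, 0, 0, 0], [0.9, 0, 0, 0, 0, 0, 0]]])

```text
time_s: 10.5
ee_pos: [575.6, -282.7, 11.1]
ee_rot: [179.8, 0.1, 94.4]
force: [0.1, -0.8, 0.1]
gripper_width: 82.4
```

```bash
python3 p.py 0.9 574.3 -282 7.5 94.3
```

```text
t 10.5 [ 575.6 -282.7   11.1] [1.798e+02 1.000e-01 9.440e+01] w 82.4 F [ 0.1 -0.8  0.1] q [-27.  34.  95.  -0.  51. -32.]
1
[[0.9, 0.08, -0.13, 0.36, 0.004, 0.003, 0.001]]
```

>>> move_arm(increments=[[[0.9, 0, -0.1, 0.3, 0, 0, 0], [0.5, 0, 0, 0, 0, 0, 0], [0.5, 0, 0, 0, 0, 0, 0], [0.5, 0, 0, 0, 0, 0, 0], [0.5, 0, 0, 0, 0, 0, 0], [0.5, 0, 0, -3, 0, 0, 0], [0.5, 0, 0, -5, 0, 0, 0], [0.5, 0, 0, -5, 0, 0, 0]]], force=25)

```text
time_s: 11.5
ee_pos: [571.3, -281.1, 136.2]
ee_rot: [-179.7, -0.2, 94.4]
force: [0.3, -0.2, -1.3]
gripper_width: 58.5
```

```bash
python3 p.py 0.5 537 -28 125 90.3 0.5 537 -28 55 90.3
```

```text
t 11.5 [ 571.3 -281.1  136.2] [-179.7   -0.2   94.4] w 58.5 F [ 0.3 -0.2 -1.3] q [-27.  27.  87.  -0.  66. -32.]
7
[[0.5, 5.1, -0.3, 0.24, -0.001, -0.001, 0.014], [0.5, 5.09, -0.37, 0.24, -0.001, -0.001, 0.014], [0.5, 5.09, -0.44, 0.24, -0.001, -0.001, 0.014], [0.5, 5.08, -0.52, 0.23, -0.001, -0.001, 0.014], [0.5, 5.07, -0.59, 0.23, -0.001, -0.001, 0.014], [0.5, 0.0, 0.0, 3.5, 0.0, 0.0, 0.0], [0.5, 0.0, 0.0, 3.5, 0.0, 0.0, 0.0]]
```

>>> move_arm(increments=[[[0.5, 5.1, -0.3, 0.2, 0, 0, 0.014], [0.5, 5.1, -0.37, 0.2, 0, 0, 0.014], [0.5, 5.1, -0.44, 0.2, 0, 0, 0.014], [0.5, 5, -0.52, 0.2, 0, 0, 0.014], [0.5, 4, -0.59, 0.2, 0, 0, 0.014], [0.5, 1, 0, 3, 0, 0, 0], [0.5, 0, 0, 3, 0, 0, 0], [0.5, 0, 0, 0, 0, 0, 0]]])

```text
time_s: 12.5
ee_pos: [540.6, -23.3, 71.3]
ee_rot: [179.4, 0.1, 90.2]
force: [0.0, -0.8, -1.1]
gripper_width: 58.7
```

```bash
python3 p.py 0.5 537 -28 20 90.3; python3 - <<'E'
from m import *
S=grab('side')
s=S['color'][170:290,260:400]; cv2.imwrite('pics/s4.png',cv2.resize(s,None,fx=4,fy=4,interpolation=cv2.INTER_CUBIC)[:,:,::-1])
E
```

```text
t 12.5 [540.6 -23.3  71.3] [1.794e+02 1.000e-01 9.020e+01] w 58.7 F [ 0.  -0.8 -1.1] q [ -4.  23. 106.  -0.  51.  -4.]
1
[[0.5, -0.46, -0.42, 5.13, 0.01, 0.002, -0.002]]
```

View pics/s4.png

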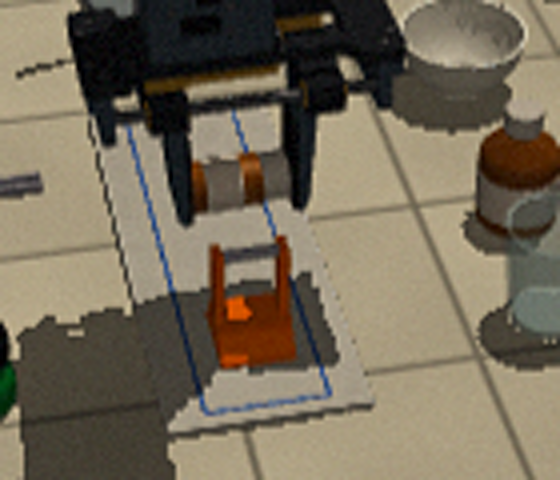

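The vial is held level between the fingers at crop (245,185), and the chock stands square below at (250,310).

>>> move_arm(increments=[[[0.5, -0.4, -0.4, 2.5, 0.008, 0, 0], [0.5, 0, 0, 2, 0, 0, 0], [0.5, 0, 0, 0, 0, 0, 0]]])

```text
time_s: 12.92
ee_pos: [542.4, -28.8, 31.4]
ee_rot: [179.2, 0.2, 90.1]
force: [-0.0, 0.7, -0.9]
gripper_width: 58.4
```

```bash
python3 p.py 0.5 537 -28 11 90.3
```

```text
t 12.93 [542.4 -28.8  31.4] [179.2   0.2  90.1] w 58.4 F [-0.   0.7 -0.9] q [ -4.  26. 108.  -0.  45.  -4.]
1
[[0.5, 0.09, -0.57, 2.03, 0.014, 0.003, -0.004]]
```

>>> move_arm(increments=[[[0.5, 0.1, -0.6, 1.2, 0.014, 0.003, -0.004], [0.5, 0, 0, 0.7, 0, 0, 0], [0.5, 0, 0, 0, 0, 0, 0]]])

```text
time_s: 13.3
ee_pos: [538.4, -28.3, 14.0]
ee_rot: [179.7, 0.0, 90.3]
force: [0.2, 0.5, -0.5]
gripper_width: 58.5
```

```bash
python3 p.py 0.5 537 -34.3 10 90.3
```

```text
t 13.3 [538.4 -28.3  14. ] [179.7   0.   90.3] w 58.5 F [ 0.2  0.5 -0.5] q [ -4.  27. 109.   0.  43.  -5.]
1
[[0.5, -0.6, -0.14, 0.4, 0.005, 0.0, 0.0]]
```

>>> move_arm(increments=[[[0.5, 0, -0.15, 0.25, 0.005, 0, 0], [0.5, -0.3, 0, 0.1, 0, 0, 0], [0.5, -0.2, 0, 0, 0, 0, 0], [0.5, -0.1, 0, 0, 0, 0, 0], [0.5, 0, 0, 0, 0, 0, 0]]])

```text
time_s: 13.92
ee_pos: [537.5, -34.8, 11.1]
ee_rot: [179.9, 0.0, 90.3]
force: [0.9, 0.2, -0.8]
gripper_width: 58.6
```

>>> move_arm(increments=[[[0.5, -0.1, 0, 0.1, 0, 0, 0], [0.5, -0.1, 0, 0.1, 0, 0, 0], [0.5, 0, 0, 0, 0, 0, 0]]])

```text
time_s: 14.3
ee_pos: [537.8, -35.8, 10.5]
ee_rot: [179.9, -0.1, 90.2]
force: [-0.1, -0.4, -1.1]
gripper_width: 58.5
```

>>> move_arm(increments=[[[0.5, 0, 0, 0.15, 0, 0, 0], [0.5, 0, 0, 0.1, 0, 0, 0], [0.5, 0, 0, 0, 0, 0, 0]]])

```text
time_s: 14.68
ee_pos: [538.0, -35.8, 10.4]
ee_rot: [179.8, -0.1, 90.2]
force: [0.5, -0.0, -1.3]
gripper_width: 58.2
```

>>> move_arm(increments=[[[0.5, 0, 0, 0.25, 0, 0, 0], [0.5, 0, 0, 0.2, 0, 0, 0]]])

```text
time_s: 14.92
ee_pos: [538.2, -35.9, 10.1]
ee_rot: [179.8, -0.1, 90.2]
force: [-4.8, 1.1, 18.5]
gripper_width: 58.3
```

>>> move_arm(increments=[[[0.5, 0, 0, -0.05, 0, 0, 0], [0.7, 0, 0, 0, 0, 0, 0], [0.8, 0, 0, 0, 0, 0, 0], [0.8, 0, 0, -2, 0, 0, 0], [0.8, 0, 0, -4, 0, 0, 0], [0.8, 0, 0, -4, 0, 0, 0], [0.8, 0, 0, -2, 0, 0, 0], [0.8, -3, 0, 0, 0, 0, 0], [0.8, -5, 0, 0, 0, 0, 0], [0.8, -5, 0, 0, 0, 0, 0], [0.8, -2, 0, 0, 0, 0, 0], [0.8, 0, 0, 0, 0, 0, 0]]])

```text
time_s: 16.42
ee_pos: [538.8, -189.4, 130.0]
ee_rot: [-180.0, -0.1, 90.4]
force: [-0.5, 0.6, -0.2]
gripper_width: 72.7
```

```bash
python3 look.py; python3 p.py 0.9 578.6 -332 100 87.5 0.9 578.6 -332 50 87.5
```

```text
top chock 8 (array([546.4, -36. ]), array([ 3.5, 18.5]), 0.3) [547.1 -34.8  39.1]
top chock 16 (array([519.5, -72.7]), array([ 6.7, 15.1]), 2.2) [518.3 -72.   68.5]
top tray vial 196 (array([ 475.8, -386.1]), array([32.4, 58.3]), 88.2)
top plate 189 (array([540.4, -33. ]), array([31.3, 63.7]), 89.4)
side chock 53 (array([556.5, -74.9]), array([16.3,  6.9]), 78.2) [555.5 -78.   57.6]
side tray vial 440 (array([ 464.7, -283.3]), array([57.9, 31.4]), 1.6)
side tray vial 475 (array([ 577.7, -334.3]), array([32. , 58.8]), 88.3)
side tray vial 552 (array([ 474.7, -389.9]), array([30.6, 58.4]), 88.0)
side plate 75 (array([544.9, -44.5]), array([11.5, 25.7]), 88.1)
t 16.52 [ 538.8 -187.8  130.1] [-1.799e+02 -1.000e-01  9.050e+01] w 73.1 F [ 0.4 -0.7 -0.3] q [-20.  22.  97.   0.  61. -21.]
4
[[0.9, -4.82, 1.29, 0.99, 0.0, -0.001, 0.017], [0.9, -4.8, 1.37, 1.0, 0.0, -0.001, 0.017], [0.9, -4.77, 1.45, 1.0, 0.0, -0.001, 0.017], [0.9, 0.0, 0.0, 5.0, 0.0, 0.0, 0.0]]
```

>>> move_arm(increments=[[[0.9, -4.8, 1.3, 1, 0, 0, 0.017], [0.9, -4.8, 1.4, 1, 0, 0, 0.017], [0.9, -3.9, 1.2, 1, 0, 0, 0.017], [0.9, 0, 0, 3, 0, 0, 0], [0.9, 0, 0, 2, 0, 0, 0], [0.9, 0, 0, 0, 0, 0, 0]]])

```text
time_s: 17.27
ee_pos: [581.4, -315.2, 47.6]
ee_rot: [-180.0, -0.4, 88.2]
force: [-0.3, -0.1, -0.8]
gripper_width: 82.1
```

```bash
python3 p.py 0.9 578.6 -332 25 87.5
```

```text
t 17.27 [ 581.4 -315.2   47.6] [-180.    -0.4   88.2] w 82.1 F [-0.3 -0.1 -0.8] q [-30.  34.  90.   0.  57. -28.]
1
[[0.9, -1.71, -0.22, 2.25, -0.001, -0.007, 0.011]]
```

>>> move_arm(increments=[[[0.9, -1.7, -0.2, 0, 0, -0.005, 0.01], [0.9, 0, 0, 1, 0, 0, 0], [0.9, 0, 0, 0, 0, 0, 0]]])

```text
time_s: 17.65
ee_pos: [580.3, -332.0, 39.4]
ee_rot: [179.9, 0.0, 87.7]
force: [0.2, 0.1, -0.0]
gripper_width: 82.2
```

```bash
python3 p.py 0.9 578.6 -332 8 87.5
```

```text
t 17.65 [ 580.3 -332.    39.4] [179.9   0.   87.7] w 82.2 F [ 0.2  0.1 -0. ] q [-31.  34.  89.   0.  56. -28.]
1
[[0.9, -0.01, -0.18, 3.14, 0.003, 0.0, 0.003]]
```

>>> move_arm(increments=[[[0.9, 0, -0.2, 1.5, 0.002, 0, 0.003], [0.9, 0, 0, 1, 0, 0, 0], [0.9, 0, 0, 0.3, 0, 0, 0], [0.9, 0, 0, 0.1, 0, 0, 0]]])

```text
time_s: 18.15
ee_pos: [578.1, -331.7, 8.6]
ee_rot: [180.0, 0.0, 87.5]
force: [0.5, 0.5, -0.3]
gripper_width: 81.9
```

```bash
python3 p.py 0.9 578.6 -332 8 87.5
```

```text
t 18.15 [ 578.1 -331.7    8.6] [180.    0.   87.5] w 81.9 F [ 0.5  0.5 -0.3] q [-31.  36.  91.   0.  53. -28.]
1
[[0.9, -0.03, 0.05, 0.06, 0.0, 0.0, 0.0]]
```

>>> move_arm(increments=[[[0.5, 0, 0, 0, 0, 0, 0], [0.5, 0, 0, 0, 0, 0, 0], [0.5, 0, 0, 0, 0, 0, 0], [0.5, 0, 0, 0, 0, 0, 0], [0.5, 0, 0, -3, 0, 0, 0], [0.5, 0, 0, -5, 0, 0, 0], [0.5, 0, 0, -4, 0, 0, 0]]])

```text
time_s: 19.02
ee_pos: [576.1, -330.5, 127.6]
ee_rot: [-179.6, -0.2, 87.5]
force: [0.8, 0.7, -0.2]
gripper_width: 57.4
```

```bash
python3 p.py 0.5 536.7 6 125 90.3 0.5 536.7 6 60 90.3
```

```text
t 19.02 [ 576.1 -330.5  127.6] [-179.6   -0.2   87.5] w 57.4 F [ 0.8  0.7 -0.2] q [-31.  30.  84.   0.  67. -28.]
9
[[0.5, 4.78, -0.77, 0.06, -0.001, -0.001, -0.007], [0.5, 4.78, -0.74, 0.06, -0.001, -0.001, -0.007], [0.5, 4.79, -0.71, 0.06, -0.001, -0.001, -0.007], [0.5, 4.79, -0.67, 0.05, -0.001, -0.001, -0.007], [0.5, 4.8, -0.64, 0.05, -0.001, -0.001, -0.007], [0.5, 4.8, -0.6, 0.04, -0.001, -0.001, -0.007], [0.5, 4.81, -0.57, 0.04, -0.001, -0.001, -0.007], [0.5, 0.0, 0.0, 3.25, 0.0, 0.0, 0.0], [0.5, 0.0, 0.0, 3.25, 0.0, 0.0, 0.0]]
```

>>> move_arm(increments=[[[0.5, 0, 0, 0, 0, 0, 0], [0.5, 0, 0, 0, 0, 0, 0]]])

```text
time_s: 19.27
ee_pos: [577.2, -331.1, 130.3]
ee_rot: [-179.9, -0.1, 87.5]
force: [0.1, -0.1, -1.2]
gripper_width: 57.8
```

```bash
python3 p.py; python3 - <<'E'
from m import *
S=grab('side')
s=S['color'][230:400,250:430]; cv2.imwrite('pics/s5.png',cv2.resize(s,None,fx=3.2,fy=3.2,interpolation=cv2.INTER_CUBIC)[:,:,::-1])
E
```

```text
t 19.27 [ 577.2 -331.1  130.3] [-1.799e+02 -1.000e-01  8.750e+01] w 57.8 F [ 0.1 -0.1 -1.2] q [-31.  30.  84.   0.  67. -28.]
0
[]
```

View pics/s5.png

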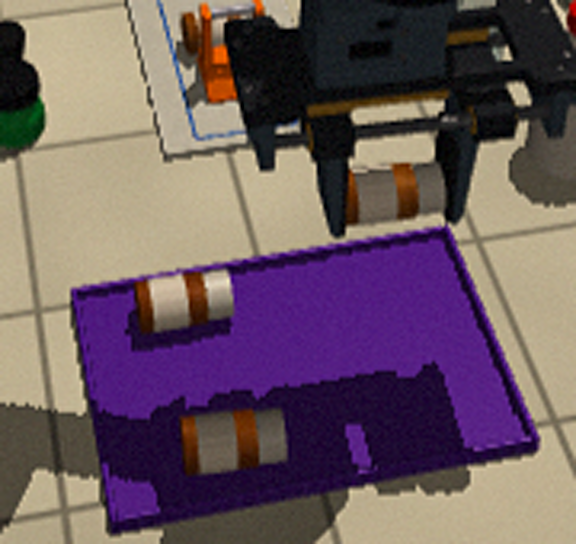

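The second vial is held at crop (395,190), and two remain at (185,300) and (235,440).

>>> move_arm(increments=[[[0.5, 4.8, -0.77, 0, 0, 0, -0.007], [0.5, 4.8, -0.74, 0, 0, 0, -0.007], [0.5, 4.8, -0.71, 0, 0, 0, -0.007], [0.5, 4.8, -0.67, 0, 0, 0, -0.007], [0.5, 4.8, -0.64, 0, 0, 0, -0.007], [0.5, 4, -0.6, 0, 0, 0, -0.007], [0.5, 2.5, -0.5, 0, 0, 0, -0.007], [0.5, 0, 0, 2.5, 0, 0, 0], [0.5, 0, 0, 2.5, 0, 0, 0], [0.5, 0, 0, 0, 0, 0, 0]]])

```text
time_s: 20.58
ee_pos: [527.8, -13.7, 64.6]
ee_rot: [-178.4, -0.4, 90.3]
force: [1.0, 0.3, 0.1]
gripper_width: 58.1
```

```bash
python3 p.py 0.5 536.7 5 30 90.3
```

```text
t 20.57 [527.8 -13.7  64.6] [-178.4   -0.4   90.3] w 58.1 F [1.  0.3 0.1] q [ -3.  23. 106.   0.  52.  -4.]
1
[[0.5, 1.84, 1.0, 3.44, -0.028, -0.007, 0.001]]
```

>>> move_arm(increments=[[[0.5, 1.8, 0.9, 0, -0.02, -0.005, 0], [0.5, 0.2, 0, 0, 0, 0, 0], [0.5, 0, 0, 1.5, 0, 0, 0], [0.5, 0, 0, 0, 0, 0, 0]]])

```text
time_s: 21.08
ee_pos: [536.3, 5.4, 48.5]
ee_rot: [-179.4, -0.1, 90.3]
force: [-0.6, 0.3, -1.3]
gripper_width: 57.7
```

```bash
python3 p.py 0.5 536.7 4 12 90.3
```

```text
t 21.07 [536.3   5.4  48.5] [-1.794e+02 -1.000e-01  9.030e+01] w 57.7 F [-0.6  0.3 -1.3] q [ -1.  24. 107.   0.  49.  -1.]
1
[[0.5, -0.14, 0.08, 3.65, -0.01, -0.001, 0.0]]
```

>>> move_arm(increments=[[[0.5, -0.1, 0, 1.8, -0.008, 0, 0], [0.5, 0, 0, 1.4, 0, 0, 0], [0.5, 0, 0, 0.4, 0, 0, 0], [0.5, 0, 0, 0, 0, 0, 0]]])

```text
time_s: 21.58
ee_pos: [536.7, 3.1, 11.6]
ee_rot: [-179.9, -0.1, 90.2]
force: [-0.2, -0.2, -0.9]
gripper_width: 57.6
```

```bash
python3 p.py 0.5 536.7 -3 10.5 90.3
```

```text
t 21.57 [536.7   3.1  11.6] [-1.799e+02 -1.000e-01  9.020e+01] w 57.6 F [-0.2 -0.2 -0.9] q [ -1.  27. 110.   0.  43.  -1.]
1
[[0.5, -0.61, -0.01, 0.11, -0.001, -0.001, -0.001]]
```

>>> move_arm(increments=[[[0.5, -0.3, 0, 0, 0, 0, 0], [0.5, -0.2, 0, 0, 0, 0, 0], [0.5, -0.2, 0, 0.1, 0, 0, 0], [0.5, 0, 0, 0, 0, 0, 0]]])

```text
time_s: 22.08
ee_pos: [538.0, -4.5, 11.9]
ee_rot: [179.9, -0.1, 90.2]
force: [-0.0, -0.1, -0.9]
gripper_width: 57.7
```

>>> move_arm(increments=[[[0.5, 0, 0, 0.2, 0, 0, 0], [0.5, 0, 0, 0.25, 0, 0, 0], [0.5, 0, 0, 0.2, 0, 0, 0]]])

```text
time_s: 22.45
ee_pos: [538.1, -4.5, 10.9]
ee_rot: [179.8, -0.1, 90.2]
force: [-3.1, 0.9, 14.0]
gripper_width: 57.9
```

Contact with the plate, so I release, back off and go to the third vial, at (465,-283).

>>> move_arm(increments=[[[0.5, 0, 0, -0.05, 0, 0, 0], [0.7, 0, 0, 0, 0, 0, 0], [0.8, 0, 0, 0, 0, 0, 0], [0.8, 0, 0, -2, 0, 0, 0], [0.8, 0, 0, -4, 0, 0, 0], [0.8, 0, 0, -4, 0, 0, 0], [0.8, -2, 0, -2, 0, 0, 0], [0.8, -4, 0, 0, 0, 0, 0], [0.8, -5, 0, 0, 0, 0, 0], [0.8, -5, 0, 0, 0, 0, 0], [0.8, -3, 0, 0, 0, 0, 0], [0.8, 0, 0, 0, 0, 0, 0]]])

```text
time_s: 23.95
ee_pos: [539.5, -199.5, 132.7]
ee_rot: [179.9, -0.1, 90.4]
force: [0.4, -0.9, 0.6]
gripper_width: 73.2
```

```bash
python3 look.py; python3 p.py 0.8 465.4 -282.5 70 90.5; python3 - <<'E'
from m import *
S=grab('side')
s=S['color'][170:290,260:400]; cv2.imwrite('pics/s6.png',cv2.resize(s,None,fx=4,fy=4,interpolation=cv2.INTER_CUBIC)[:,:,::-1])
E
```

```text
top chock 11 (array([546.8,  -5.1]), array([ 3.4, 18.5]), 0.2) [546.7  -5.4  37.1]
top chock 9 (array([546.2, -36. ]), array([18.5,  3.9]), 89.4) [546.8 -35.6  38.7]
top chock 17 (array([518.9, -72.9]), array([15. ,  7.3]), 82.1) [518.2 -71.8  66.4]
top tray vial 201 (array([ 476. , -386.5]), array([32.1, 58.1]), 86.8)
top plate 363 (array([538.8, -19. ]), array([58.6, 59.8]), 0.1)
side chock 50 (array([555.5, -75.9]), array([ 7.1, 16.4]), 14.0) [555.4 -78.1  57.7]
side tray vial 444 (array([ 464.9, -283.4]), array([58.8, 32. ]), 3.4)
side tray vial 549 (array([ 474.8, -389.8]), array([31.6, 58.2]), 86.5)
side plate 46 (array([553.5, -13.9]), array([26.2, 11.6]), 5.9)
side plate 54 (array([545.9, -43.3]), array([12.9, 23.2]), 90.0)
t 24.05 [ 539.3 -197.3  132.7] [ 1.799e+02 -1.000e-01  9.050e+01] w 72.9 F [-0.8  0.3 -0.5] q [-21.  22.  97.   0.  61. -22.]
3
[[0.8, -2.82, -2.49, 2.08, 0.0, -0.001, 0.0], [0.8, -2.82, -2.49, 2.08, 0.0, -0.001, 0.0], [0.8, -2.82, -2.49, 2.09, 0.0, -0.001, 0.0]]
```

View pics/s6.png

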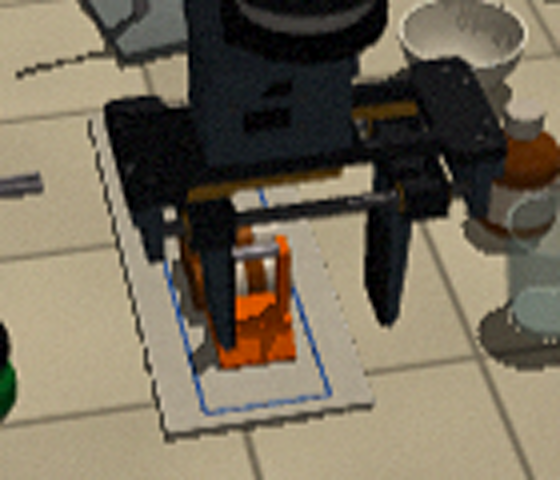

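Both vials sit behind the chock in line (crop (240,250)), with the gripper partly in front. The top view gives one merged block centred near (539,-19) with no visible gap.

>>> move_arm(increments=[[[0.8, -2.8, -2.5, 2, 0, 0, 0], [0.8, -2.8, -2.5, 2, 0, 0, 0], [0.8, -2.2, -2.1, 2, 0, 0, 0], [0.8, -0.3, 0, 0, 0, 0, 0], [0.8, 0, 0, 0, 0, 0, 0]]])

```text
time_s: 24.72
ee_pos: [471.0, -273.7, 72.2]
ee_rot: [179.7, -0.2, 91.1]
force: [0.2, -0.2, 1.5]
gripper_width: 72.8
```

```bash
python3 p.py 0.8 465.2 -282.7 45 91
```

```text
t 24.73 [ 471.  -273.7   72.2] [179.7  -0.2  91.1] w 72.8 F [ 0.2 -0.2  1.5] q [-32.  23. 105.   0.  52. -33.]
1
[[0.8, -0.89, -0.61, 2.71, 0.004, -0.003, 0.002]]
```

>>> move_arm(increments=[[[0.8, -0.9, -0.6, 1.5, 0.004, -0.003, 0], [0.8, 0, 0, 1, 0, 0, 0], [0.8, 0, 0, 0, 0, 0, 0]]])

```text
time_s: 25.1
ee_pos: [467.2, -281.8, 46.4]
ee_rot: [179.9, 0.1, 91.3]
force: [0.4, -0.5, 0.3]
gripper_width: 73.1
```

```bash
python3 p.py 0.8 465.2 -282.7 8.5 91
```

```text
t 25.1 [ 467.2 -281.8   46.4] [1.799e+02 1.000e-01 9.130e+01] w 73.1 F [ 0.4 -0.5  0.3] q [-32.  25. 107.   0.  48. -34.]
1
[[0.8, -0.08, -0.21, 3.79, 0.002, 0.001, 0.005]]
```

>>> move_arm(increments=[[[0.8, -0.1, -0.2, 1.8, 0.002, 0, 0.004], [0.8, 0, 0, 1.4, 0, 0, 0], [0.8, 0, 0, 0.4, 0, 0, 0], [0.8, 0, 0, 0.1, 0, 0, 0]]])

```text
time_s: 25.6
ee_pos: [466.8, -282.9, 8.8]
ee_rot: [179.9, 0.1, 91.1]
force: [-0.6, -0.2, 0.7]
gripper_width: 72.9
```

```bash
python3 p.py 0.8 465.2 -282.7 8.5 91
```

```text
t 25.6 [ 466.8 -282.9    8.8] [1.799e+02 1.000e-01 9.110e+01] w 72.9 F [-0.6 -0.2  0.7] q [-32.  28. 109.  -0.  43. -33.]
1
[[0.8, 0.03, -0.16, 0.03, 0.002, 0.002, 0.002]]
```

>>> move_arm(increments=[[[0.5, 0, 0, 0, 0, 0, 0], [0.5, 0, 0, 0, 0, 0, 0], [0.5, 0, 0, 0, 0, 0, 0], [0.5, 0, 0, 0, 0, 0, 0], [0.5, 0, 0, -3, 0, 0, 0], [0.5, 0, 0, -5, 0, 0, 0], [0.5, 0, 0, -3.5, 0, 0, 0], [0.5, 0, 0, 0, 0, 0, 0], [0.5, 0, 0, 0, 0, 0, 0]]])

```text
time_s: 26.72
ee_pos: [465.9, -282.2, 126.5]
ee_rot: [179.9, 0.1, 91.1]
force: [0.1, 0.2, -1.4]
gripper_width: 58.0
```

```bash
python3 p.py 0.5 537.2 38 125 90.3
```

```text
t 26.73 [ 465.9 -282.2  126.5] [1.799e+02 1.000e-01 9.110e+01] w 58.0 F [ 0.1  0.2 -1.4] q [-32.  20. 101.  -0.  59. -34.]
6
[[0.5, 5.31, 1.29, 0.02, 0.0, 0.0, 0.002], [0.5, 5.32, 1.28, 0.02, 0.0, 0.0, 0.002], [0.5, 5.32, 1.27, 0.02, 0.0, 0.0, 0.002], [0.5, 5.32, 1.25, 0.02, 0.0, 0.0, 0.002], [0.5, 5.33, 1.24, 0.02, 0.0, 0.0, 0.002], [0.5, 5.33, 1.23, 0.02, 0.0, 0.0, 0.002]]
```

>>> move_arm(increments=[[[0.5, 5.3, 1.29, 0, 0, 0, 0.002], [0.5, 5.3, 1.28, 0, 0, 0, 0.002], [0.5, 5.3, 1.27, 0, 0, 0, 0.002], [0.5, 5.3, 1.25, 0, 0, 0, 0.002], [0.5, 5.3, 1.24, 0, 0, 0, 0.002], [0.5, 4.5, 1.1, 0, 0, 0, 0.002], [0.5, 0.8, 0, 2.5, 0, 0, 0], [0.5, 0, 0, 2.5, 0, 0, 0], [0.5, 0, 0, 0, 0, 0, 0]]])

```text
time_s: 27.85
ee_pos: [530.0, 47.3, 59.9]
ee_rot: [-178.7, -0.1, 90.3]
force: [-0.8, -0.0, -1.1]
gripper_width: 58.1
```

```bash
python3 p.py 0.5 537.2 36 45 90.3
```

```text
t 27.85 [530.   47.3  59.9] [-1.787e+02 -1.000e-01  9.030e+01] w 58.1 F [-0.8 -0.  -1.1] q [  4.  24. 106.   0.  51.   3.]
1
[[0.5, -1.14, 0.75, 1.47, -0.023, -0.001, 0.0]]
```

>>> move_arm(increments=[[[0.5, -1, 0.6, 1, -0.02, 0, 0], [0.5, 0, 0, 1.5, 0, 0, 0], [0.5, 0, 0, 1, 0, 0, 0], [0.5, 0, 0, 0, 0, 0, 0]]])

```text
time_s: 28.35
ee_pos: [535.5, 37.0, 22.9]
ee_rot: [-179.7, -0.1, 90.2]
force: [1.0, -1.1, -0.7]
gripper_width: 58.2
```

```bash
python3 p.py 0.5 537.2 36 12 90.3
```

```text
t 28.35 [535.5  37.   22.9] [-1.797e+02 -1.000e-01  9.020e+01] w 58.2 F [ 1.  -1.1 -0.7] q [  3.  26. 109.   0.  45.   2.]
1
[[0.5, -0.1, 0.17, 1.09, -0.005, -0.001, -0.001]]
```

>>> move_arm(increments=[[[0.5, 0, 0.15, 0.8, -0.004, 0, 0], [0.5, -0.1, 0, 0.25, 0, 0, 0], [0.5, -0.3, 0, 0, 0, 0, 0], [0.5, -0.3, 0, 0, 0, 0, 0], [0.5, -0.2, 0, 0, 0, 0, 0], [0.5, 0, 0, 0, 0, 0, 0]]])

```text
time_s: 29.1
ee_pos: [538.2, 27.5, 13.0]
ee_rot: [179.9, -0.1, 90.2]
force: [0.4, -0.2, -0.2]
gripper_width: 57.6
```

>>> move_arm(increments=[[[0.5, -0.1, 0, 0.2, 0, 0, 0], [0.5, 0, 0, 0.25, 0, 0, 0], [0.5, 0, 0, 0.2, 0, 0, 0], [0.5, 0, 0, 0.1, 0, 0, 0]]])

```text
time_s: 29.6
ee_pos: [538.3, 26.7, 11.3]
ee_rot: [179.8, -0.1, 90.2]
force: [-0.9, -0.4, 1.6]
gripper_width: 57.8
```

>>> move_arm(increments=[[[0.7, 0, 0, 0, 0, 0, 0], [0.8, 0, 0, 0, 0, 0, 0], [0.8, 0, 0, -2, 0, 0, 0], [0.8, 0, 0, -4, 0, 0, 0], [0.8, 0, 0, -4, 0, 0, 0], [0.8, -2, 0, -2, 0, 0, 0], [0.8, -4, 0, 0, 0, 0, 0], [0.8, -5, 0, 0, 0, 0, 0], [0.8, -5.5, 0, 0, 0, 0, 0], [0.8, -5.5, 0, 0, 0, 0, 0], [0.8, -5, 0, 0, 0, 0, 0], [0.8, -3, 0, 0, 0, 0, 0]]])

```text
time_s: 31.1
ee_pos: [541.4, -280.6, 131.9]
ee_rot: [179.7, -0.1, 90.6]
force: [-0.1, 0.7, 0.0]
gripper_width: 73.0
```

```bash
python3 look.py; python3 p.py 0.9 475.2 -388 70 87.7
```

```text
top chock 9 (array([546.9,  30.4]), array([ 3.6, 15.7]), 0.2) [547.2  30.5  38.8]
top chock 8 (array([546.7,  -3.6]), array([ 3.4, 15.4]), 1.2) [546.7  -3.6  38.8]
top chock 16 (array([519.3, -72.9]), array([15.1,  6.5]), 89.5) [518.4 -72.   67.8]
top tray vial 52 (array([ 484.1, -376.3]), array([13.1, 45.4]), 75.2)
top plate 558 (array([538.8,  -1.8]), array([58.8, 94.1]), 0.3)
side tray vial 549 (array([ 474.7, -390.4]), array([32. , 58.8]), 84.0)
side plate 92 (array([523.2,  24.4]), array([25.1, 35.3]), 78.1)
t 31.2 [ 541.5 -281.3  131.7] [179.7  -0.   90.5] w 72.9 F [-0.5  0.7 -0.5] q [-29.  25.  92.   0.  63. -29.]
3
[[0.9, -3.54, -2.25, 2.04, 0.001, 0.0, 0.016], [0.9, -3.57, -2.19, 2.05, 0.001, 0.0, 0.016], [0.9, -3.61, -2.13, 2.05, 0.001, 0.0, 0.016]]
```

>>> move_arm(increments=[[[0.9, -3.5, -2.2, 2, 0, 0, 0.016], [0.9, -3.6, -2.2, 2, 0, 0, 0.016], [0.9, -2.8, -1.8, 2, 0, 0, 0.012], [0.9, -0.5, -0.2, 0, 0, 0, 0], [0.9, 0, 0, 0, 0, 0, 0]]])

```text
time_s: 31.82
ee_pos: [477.4, -383.5, 68.9]
ee_rot: [179.7, -0.2, 88.0]
force: [-0.2, -0.2, 0.8]
gripper_width: 82.2
```

```bash
python3 p.py 0.9 475.2 -388 45 87.7
```

```text
t 31.82 [ 477.4 -383.5   68.9] [179.7  -0.2  88. ] w 82.2 F [-0.2 -0.2  0.8] q [-40.  28.  96.   0.  56. -38.]
1
[[0.9, -0.47, -0.21, 2.39, 0.006, -0.004, 0.005]]
```

>>> move_arm(increments=[[[0.9, -0.5, -0.2, 1.5, 0.005, -0.004, 0.005], [0.9, 0, 0, 1.2, 0, 0, 0], [0.9, 0, 0, 0, 0, 0, 0]]])

```text
time_s: 32.2
ee_pos: [477.2, -386.3, 41.1]
ee_rot: [179.9, 0.0, 87.9]
force: [-0.1, 0.5, 0.4]
gripper_width: 82.2
```

```bash
python3 p.py 0.9 475.2 -388 8.5 87.7
```

```text
t 32.2 [ 477.2 -386.3   41.1] [179.9   0.   87.9] w 82.2 F [-0.1  0.5  0.4] q [-40.  30.  97.   0.  52. -38.]
1
[[0.9, -0.17, -0.2, 3.25, 0.002, 0.0, 0.004]]
```

>>> move_arm(increments=[[[0.9, -0.2, -0.2, 1.5, 0.002, 0, 0.004], [0.9, 0, 0, 1.1, 0, 0, 0], [0.9, 0, 0, 0.4, 0, 0, 0], [0.9, 0, 0, 0.1, 0, 0, 0]]])

```text
time_s: 32.7
ee_pos: [475.4, -388.0, 7.7]
ee_rot: [-180.0, 0.0, 87.7]
force: [0.1, -0.2, -0.4]
gripper_width: 82.0
```

```bash
python3 p.py 0.9 475.2 -388 8.5 87.7
```

```text
t 32.7 [ 475.4 -388.     7.7] [-180.     0.    87.7] w 82.0 F [ 0.1 -0.2 -0.4] q [-40.  33.  99.  -0.  48. -38.]
1
[[0.9, 0.0, -0.02, -0.08, 0.0, 0.0, 0.0]]
```

>>> move_arm(increments=[[[0.5, 0, 0, 0, 0, 0, 0], [0.5, 0, 0, 0, 0, 0, 0], [0.5, 0, 0, 0, 0, 0, 0], [0.5, 0, 0, 0, 0, 0, 0], [0.5, 0, 0, -3, 0, 0, 0], [0.5, 0, 0, -5, 0, 0, 0], [0.5, 0, 0, -3.5, 0, 0, 0], [0.5, 0, 0, 0, 0, 0, 0], [0.5, 0, 0, 0, 0, 0, 0]]])

```text
time_s: 33.83
ee_pos: [474.6, -387.3, 124.5]
ee_rot: [-179.8, -0.1, 87.7]
force: [0.3, -0.3, -0.8]
gripper_width: 58.0
```

```bash
python3 p.py 0.5 537.3 70 125 90.3
```

```text
t 33.83 [ 474.6 -387.3  124.5] [-1.798e+02 -1.000e-01  8.770e+01] w 58.0 F [ 0.3 -0.3 -0.8] q [-40.  26.  92.  -0.  63. -38.]
9
[[0.5, 5.1, 0.49, 0.0, 0.0, 0.0, -0.005], [0.5, 5.1, 0.52, 0.0, 0.0, 0.0, -0.005], [0.5, 5.1, 0.54, 0.0, 0.0, 0.0, -0.005], [0.5, 5.1, 0.57, 0.0, 0.0, 0.0, -0.005], [0.5, 5.09, 0.59, 0.0, 0.0, 0.0, -0.005], [0.5, 5.09, 0.62, 0.0, 0.0, 0.0, -0.005], [0.5, 5.09, 0.65, 0.0, 0.0, 0.0, -0.005], [0.5, 5.08, 0.67, 0.0, 0.0, 0.0, -0.005], [0.5, 5.08, 0.7, -0.01, 0.0, 0.0, -0.005]]
```

>>> move_arm(increments=[[[0.5, 5.1, 0.49, 0, 0, 0, -0.005], [0.5, 5.1, 0.52, 0, 0, 0, -0.005], [0.5, 5.1, 0.54, 0, 0, 0, -0.005], [0.5, 5.1, 0.57, 0, 0, 0, -0.005], [0.5, 5.1, 0.6, 0, 0, 0, -0.005], [0.5, 5.1, 0.62, 0, 0, 0, -0.005], [0.5, 5.1, 0.65, 0, 0, 0, -0.005], [0.5, 5, 0.67, 0, 0, 0, -0.005], [0.5, 3, 0.6, 0, 0, 0, -0.005], [0.5, 0.5, 0, 2, 0, 0, 0], [0.5, 0, 0, 2, 0, 0, 0], [0.5, 0, 0, 0, 0, 0, 0]]])

```text
time_s: 35.33
ee_pos: [526.1, 69.6, 63.4]
ee_rot: [-177.9, -0.4, 90.3]
force: [0.1, 0.1, -1.3]
gripper_width: 57.8
```

```bash
python3 p.py 0.5 537.3 69 45 90.3
```

```text
t 35.33 [526.1  69.6  63.4] [-177.9   -0.4   90.3] w 57.8 F [ 0.1  0.1 -1.3] q [  6.  24. 106.   1.  53.   5.]
1
[[0.5, -0.08, 1.19, 1.8, -0.037, -0.007, 0.0]]
```

>>> move_arm(increments=[[[0.5, 0, 1.1, 1, -0.033, -0.006, 0], [0.5, 0, 0, 1.5, 0, 0, 0], [0.5, 0, 0, 1.2, 0, 0, 0], [0.5, 0, 0, 0, 0, 0, 0]]])

```text
time_s: 35.83
ee_pos: [535.7, 69.0, 23.4]
ee_rot: [-179.6, -0.1, 90.2]
force: [0.1, 0.7, -0.9]
gripper_width: 57.9
```

```bash
python3 p.py 0.5 537.3 67 12 90.3
```

```text
t 35.83 [535.7  69.   23.4] [-1.796e+02 -1.000e-01  9.020e+01] w 57.9 F [ 0.1  0.7 -0.9] q [  6.  26. 108.   0.  46.   6.]
1
[[0.5, -0.21, 0.16, 1.14, -0.007, -0.001, -0.001]]
```

>>> move_arm(increments=[[[0.5, -0.1, 0.15, 0.9, -0.006, 0, 0], [0.5, -0.2, 0, 0.25, 0, 0, 0], [0.5, -0.3, 0, 0, 0, 0, 0], [0.5, -0.3, 0, 0, 0, 0, 0], [0.5, -0.2, 0, 0, 0, 0, 0], [0.5, 0, 0, 0, 0, 0, 0]]])

```text
time_s: 36.58
ee_pos: [538.2, 57.2, 12.3]
ee_rot: [179.9, -0.1, 90.2]
force: [0.0, 0.5, -0.3]
gripper_width: 58.1
```

>>> move_arm(increments=[[[0.5, 0, 0, 0.25, 0, 0, 0], [0.5, 0, 0, 0.25, 0, 0, 0], [0.5, 0, 0, 0.2, 0, 0, 0]]])

```text
time_s: 36.95
ee_pos: [538.5, 57.4, 10.1]
ee_rot: [179.8, -0.1, 90.2]
force: [-4.7, -0.8, 14.2]
gripper_width: 57.9
```

>>> move_arm(increments=[[[0.5, 0, 0, -0.05, 0, 0, 0], [0.7, 0, 0, 0, 0, 0, 0], [0.8, 0, 0, 0, 0, 0, 0], [0.8, 0, 0, -2, 0, 0, 0], [0.8, 0, 0, -4, 0, 0, 0], [0.8, 0, 0, -5, 0, 0, 0], [0.8, 0, 0, -5, 0, 0, 0], [1, 3, -1, -3, 0, 0, 0], [1, 5, -2, 0, 0, 0, -0.1], [1, 5, -2, 0, 0, 0, -0.15], [1, 3, -1, 0, 0, 0, -0.15], [1, 0, 0, 0, 0, 0, 0]]])

```text
time_s: 38.45
ee_pos: [464.6, 215.2, 204.8]
ee_rot: [179.8, -0.1, 113.7]
force: [0.4, -0.7, 0.1]
gripper_width: 91.1
```

```bash
python3 look.py; python3 p.py 1 466 387 214 191.8; python3 - <<'E'
from m import *
for n,b in(('side',(170,290,260,400)),('top',(185,250,260,380))):
    S=grab(n); s=S['color'][b[0]:b[1],b[2]:b[3]]; cv2.imwrite(f'pics/{n}7.png',cv2.resize(s,None,fx=5,fy=5,interpolation=cv2.INTER_CUBIC)[:,:,::-1])
E
```

```text
top chock 17 (array([519.5, -72.8]), array([ 6.7, 15.1]), 0.7) [518.1 -72.6  64.3]
top plate 736 (array([541.1,  12.1]), array([121.8,  62.6]), 89.9)
side chock 11 (array([543.9,  23.5]), array([14.6,  8.5]), 89.0) [543.5  24.8  36.1]
side chock 9 (array([543.8,  -7.4]), array([11. ,  7.3]), 79.5) [543.9  -7.   36.8]
side chock 54 (array([556.1, -75.5]), array([ 6.6, 16.6]), 3.7) [555.6 -77.9  56.2]
side chock 52 (array([517.8, -73.6]), array([23.7,  5.9]), 89.1) [517.3 -77.4  58.7]
side chock 8 (array([539.1, -58.5]), array([37.3,  6.8]), 64.2) [543.9 -48.4  40.6]
side plate 608 (array([537.7,   8.9]), array([ 58.7, 116.6]), 0.4)
side plate 58 (array([542.3, -44.7]), array([30.5, 10.1]), 0.3)
t 38.55 [465.7 213.7 204.8] [179.8  -0.  113.5] w 91.0 F [ 0.9 -0.7  0.5] q [23. 13. 99.  0. 68. -0.]
8
[[1.0, 1.99, 0.87, -0.11, 0.0, 0.0, -0.171], [1.0, 1.81, 1.19, -0.11, 0.0, 0.0, -0.171], [1.0, 1.58, 1.48, -0.11, 0.0, 0.0, -0.171], [1.0, 1.31, 1.73, -0.11, 0.0, 0.0, -0.171], [1.0, 0.99, 1.93, -0.11, 0.0, 0.0, -0.171], [1.0, 0.65, 2.07, -0.11, 0.0, 0.0, -0.171], [1.0, 0.29, 2.15, -0.11, 0.0, 0.0, -0.171], [1.0, -0.08, 2.16, -0.11, 0.0, 0.0, -0.171]]
```

View pics/side7.png

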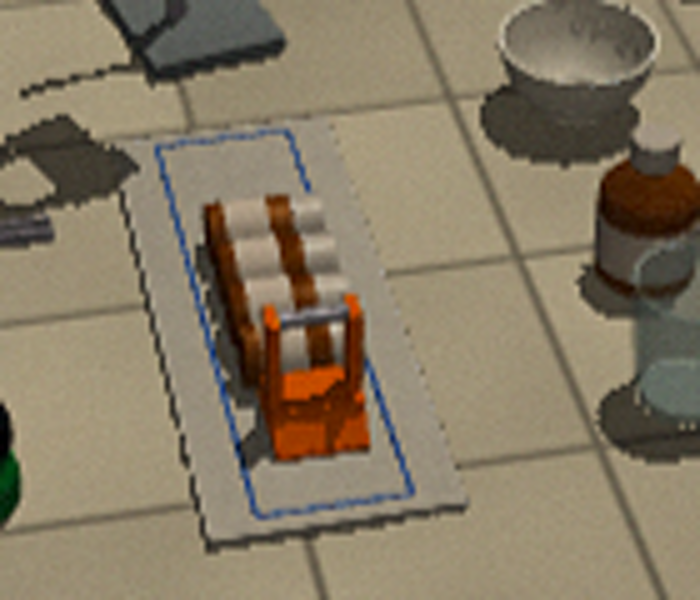

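The picture shows four vials side by side on the middle line, from crop (265,215) to (300,340), against the chock at (315,380). Now the second chock.

>>> move_arm(increments=[[[1, 1.9, 0.87, -0.1, 0, 0, -0.171], [1, 1.8, 1.2, -0.1, 0, 0, -0.171], [1, 1.6, 1.5, -0.1, 0, 0, -0.171], [1, 1.3, 1.7, -0.1, 0, 0, -0.171], [1, 1, 1.9, -0.1, 0, 0, -0.171], [1, 0.65, 2, -0.1, 0, 0, -0.171], [1, 0.3, 2, -0.1, 0, 0, -0.171], [1, 0, 1.6, -0.1, 0, 0, -0.15], [1, 0, 0, 0, 0, 0, 0], [1, 0, 0, 0, 0, 0, 0]]])

```text
time_s: 39.9
ee_pos: [473.7, 370.9, 210.5]
ee_rot: [-179.8, 0.1, -168.6]
force: [0.2, 0.5, -0.5]
gripper_width: 91.2
```

```bash
python3 p.py 1 466 387 160 191.8
```

```text
t 39.9 [473.7 370.9 210.5] [-1.798e+02  1.000e-01 -1.686e+02] w 91.2 F [ 0.2  0.5 -0.5] q [ 37.  21.  86.  -0.  73. -64.]
1
[[1.0, 0.45, 1.74, 5.05, -0.003, 0.002, -0.008]]
```

>>> move_arm(increments=[[[1, 0.45, 1.7, 0, -0.003, 0.002, -0.006], [1, 0, 0, 2.5, 0, 0, 0], [1, 0, 0, 2, 0, 0, 0], [1, 0, 0, 0, 0, 0, 0]]])

```text
time_s: 40.4
ee_pos: [465.3, 387.6, 165.2]
ee_rot: [179.9, 0.0, -168.7]
force: [0.1, 0.4, 0.8]
gripper_width: 91.2
```

```bash
python3 p.py 1 466 387 97 191.8
```

```text
t 40.4 [465.3 387.6 165.2] [ 179.9    0.  -168.7] w 91.2 F [0.1 0.4 0.8] q [ 39.  23.  90.   0.  67. -63.]
2
[[1.0, -0.03, -0.04, 3.41, 0.001, 0.0, -0.004], [1.0, -0.03, -0.04, 3.41, 0.001, 0.0, -0.004]]
```

>>> move_arm(increments=[[[1, -0.05, -0.05, 2.5, 0.001, 0, -0.004], [1, 0, 0, 2.5, 0, 0, 0], [1, 0, 0, 1, 0, 0, 0], [1, 0, 0, 0, 0, 0, 0]]])

```text
time_s: 40.9
ee_pos: [467.5, 390.1, 108.3]
ee_rot: [179.7, 0.4, -168.6]
force: [0.0, -1.2, 0.5]
gripper_width: 91.4
```

```bash
python3 p.py 1 466 387 97 191.8; python3 - <<'E'
from m import *
S=grab('side')
s=S['color'][60:220,200:360]; cv2.imwrite('pics/s8.png',cv2.resize(s,None,fx=3.5,fy=3.5,interpolation=cv2.INTER_CUBIC)[:,:,::-1])
c=lambda p:((proj(S,p)-[200,60])*3.5).round(0).tolist()
u=np.array([np.cos(np.radians(12)),np.sin(np.radians(12)),0]); v=np.array([-u[1],u[0],0]); o=np.array([466,387,66.])
print('wedge near bottom',[c(o-22*v+k*u) for k in(-26,26)])
E
```

```text
t 40.9 [467.5 390.1 108.3] [ 179.7    0.4 -168.6] w 91.4 F [ 0.  -1.2  0.5] q [ 39.  26.  94.   0.  60. -63.]
1
[[1.0, 0.22, -0.28, 1.12, 0.005, 0.007, -0.006]]
wedge near bottom [[217.0, 297.0], [277.0, 284.0]]
```

View pics/s8.png

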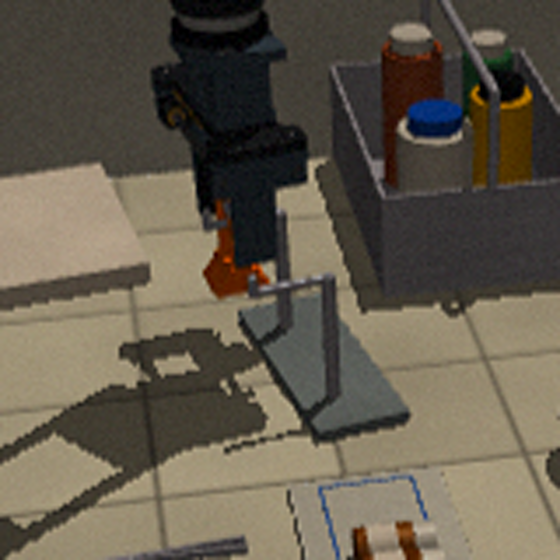

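The far chock's near-left corner is at crop (215,298), against a predicted (217,297), so the alignment is good.

>>> move_arm(increments=[[[1, 0.3, -0.35, 0.8, 0.005, 0.006, -0.006], [1, 0, 0, 0.3, 0, 0, 0], [1, 0, 0, 0, 0, 0, 0]]])

```text
time_s: 41.32
ee_pos: [466.5, 386.8, 99.2]
ee_rot: [179.9, 0.3, -168.2]
force: [0.0, -0.4, 0.7]
gripper_width: 91.0
```

```bash
python3 p.py 1 465 387 97.5 191.8
```

```text
t 41.33 [466.5 386.8  99.2] [ 179.9    0.3 -168.2] w 91.0 F [ 0.  -0.4  0.7] q [ 39.  26.  95.  -0.  59. -63.]
1
[[1.0, 0.14, 0.05, 0.17, 0.002, 0.005, 0.0]]
```

>>> move_arm(increments=[[[1, 0.1, 0, 0.15, 0, 0.003, 0], [0.3, 0, 0, 0, 0, 0, 0], [0.3, 0, 0, 0, 0, 0, 0], [0.3, 0, 0, 0, 0, 0, 0], [0.3, 0, 0, 0, 0, 0, 0], [0.3, 0, 0, 0, 0, 0, 0]]], force=30)

```text
time_s: 42.08
ee_pos: [465.7, 387.0, 98.2]
ee_rot: [179.8, 0.1, -168.2]
force: [0.3, 0.2, -0.6]
gripper_width: 44.1
```

>>> move_arm(increments=[[[0.3, 0, 0, -1, 0, 0, 0], [0.3, 0, 0, -0.9, 0, 0, 0], [0.3, 0, 0, 0, 0, 0, 0]]])

```text
time_s: 42.45
ee_pos: [465.5, 386.7, 118.2]
ee_rot: [179.9, 0.1, -168.2]
force: [0.7, -0.1, -1.7]
gripper_width: 43.7
```

>>> move_arm(increments=[[[0.3, 1, 0, 0, 0, 0, 0], [0.3, 2, 0, 0, 0, 0, 0], [0.3, 2.5, 0, 0, 0, 0, 0], [0.3, 2.5, 0, 0, 0, 0, 0], [0.3, 0, 0, 0, 0, 0, 0]]])

```text
time_s: 43.08
ee_pos: [381.7, 368.1, 116.9]
ee_rot: [180.0, -0.1, -168.2]
force: [0.6, 0.8, -2.2]
gripper_width: 43.9
```

```bash
python3 p.py 0.3 395 330 180 180 0.3 537 110 170 90.3
```

```text
t 43.08 [381.7 368.1 116.9] [ 1.800e+02 -1.000e-01 -1.682e+02] w 43.9 F [ 0.6  0.8 -2.2] q [ 43.  19. 104.   0.  57. -59.]
12
[[0.3, -0.26, -2.0, -3.16, 0.0, -0.001, 0.103], [0.3, -0.46, -1.96, -3.16, 0.0, -0.001, 0.103], [0.3, -1.42, -2.2, 0.1, 0.0, 0.0, 0.157], [0.3, -1.75, -1.95, 0.1, 0.0, 0.0, 0.157], [0.3, -2.03, -1.66, 0.1, 0.0, 0.0, 0.157], [0.3, -2.26, -1.32, 0.1, 0.0, 0.0, 0.157], [0.3, -2.44, -0.95, 0.1, 0.0, 0.0, 0.157], [0.3, -2.56, -0.56, 0.1, 0.0, 0.0, 0.157], [0.3, -2.61, -0.15, 0.1, 0.0, 0.0, 0.157], [0.3, -2.61, 0.26, 0.1, 0.0, 0.0, 0.157], [0.3, -2.53, 0.66, 0.1, 0.0, 0.0, 0.157], [0.3, -2.4, 1.05, 0.1, 0.0, 0.0, 0.157]]
```

>>> move_arm(increments=[[[0.3, -0.26, -2, -3.1, 0, 0, 0.103], [0.3, -0.46, -2, -3.1, 0, 0, 0.103], [0.3, -1.4, -2.2, 0.1, 0, 0, 0.157], [0.3, -1.75, -1.95, 0.1, 0, 0, 0.157], [0.3, -2, -1.66, 0.1, 0, 0, 0.157], [0.3, -2.26, -1.32, 0.1, 0, 0, 0.157], [0.3, -2.44, -0.95, 0.1, 0, 0, 0.157], [0.3, -2.56, -0.56, 0.1, 0, 0, 0.157], [0.3, -2.6, -0.15, 0.1, 0, 0, 0.157], [0.3, -2.6, 0.26, 0.1, 0, 0, 0.157], [0.3, -2, 0.66, 0.1, 0, 0, 0.13], [0.3, 0, 0, 0, 0, 0, 0]]])

```text
time_s: 44.58
ee_pos: [527.3, 126.3, 171.9]
ee_rot: [179.5, -0.0, 97.5]
force: [0.1, 0.4, -1.2]
gripper_width: 43.7
```

```bash
python3 p.py 0.3 537 101 90 90.3
```

```text
t 44.58 [527.3 126.3 171.9] [179.5  -0.   97.5] w 43.7 F [ 0.1  0.4 -1.2] q [12. 17. 98.  0. 65.  5.]
2
[[0.3, -1.32, 0.28, 4.1, 0.004, -0.001, 0.063], [0.3, -1.3, 0.38, 4.1, 0.004, -0.001, 0.063]]
```

>>> move_arm(increments=[[[0.3, -1.1, 0.28, 3, 0.004, 0, 0.063], [0.3, -1, 0.38, 3, 0.004, 0, 0.063], [0.3, 0, 0, 2, 0, 0, 0], [0.3, 0, 0, 1.8, 0, 0, 0], [0.3, 0, 0, 0, 0, 0, 0]]])

```text
time_s: 45.2
ee_pos: [537.6, 108.4, 71.9]
ee_rot: [179.9, -0.2, 90.6]
force: [-0.5, -0.6, -1.6]
gripper_width: 44.0
```

```bash
python3 p.py 0.3 537 103 45 90.3
```

```text
t 45.2 [537.6 108.4  71.9] [179.9  -0.2  90.6] w 44.0 F [-0.5 -0.6 -1.6] q [ 10.  23. 105.   0.  52.   9.]
1
[[0.3, -0.55, -0.07, 2.69, 0.002, -0.004, 0.006]]
```

>>> move_arm(increments=[[[0.3, -0.5, 0, 1.5, 0, -0.003, 0.005], [0.3, 0, 0, 1, 0, 0, 0], [0.3, 0, 0, 0.5, 0, 0, 0], [0.3, 0, 0, 0, 0, 0, 0]]])

```text
time_s: 45.7
ee_pos: [539.0, 104.0, 41.6]
ee_rot: [179.7, -0.1, 90.4]
force: [-0.1, 0.1, -1.8]
gripper_width: 44.0
```

```bash
python3 p.py 0.3 537 103 39 90.3
```

```text
t 45.7 [539.  104.   41.6] [ 1.797e+02 -1.000e-01  9.040e+01] w 44.0 F [-0.1  0.1 -1.8] q [ 10.  25. 107.   0.  48.   9.]
1
[[0.3, -0.1, -0.2, 0.26, 0.006, -0.001, 0.002]]
```

>>> move_arm(increments=[[[0.3, 0, -0.15, 0.1, 0.004, 0, 0], [0.3, -0.2, 0, 0.05, 0, 0, 0], [0.3, -0.3, 0, 0, 0, 0, 0], [0.3, -0.3, 0, 0, 0, 0, 0], [0.3, 0, 0, 0, 0, 0, 0]]])

```text
time_s: 46.32
ee_pos: [538.1, 95.8, 41.0]
ee_rot: [179.8, -0.1, 90.4]
force: [-0.6, 0.6, -1.9]
gripper_width: 43.8
```

>>> move_arm(increments=[[[0.3, -0.2, 0, 0.1, 0.002, 0, 0], [0.3, -0.2, 0, 0.1, 0, 0, 0], [0.3, 0, 0, 0.05, 0, 0, 0], [0.3, 0, 0, 0, 0, 0, 0]]])

```text
time_s: 46.82
ee_pos: [538.3, 92.3, 39.1]
ee_rot: [179.9, -0.2, 90.4]
force: [-1.1, 1.6, -1.9]
gripper_width: 43.9
```

```bash
cat > row.py <<'E'
from m import *
import sys
T=grab('top');S=grab('side')
for n,f in(('top',T),('side',S)):
    w=cloud(f); h=hsv(f)
    v=(w[...,2]>17)&(w[...,2]<50)&(h[...,1]<110)&inbox(w,(500,580,-60,130)); print(n,'white y',np.nanpercentile(w[v][:,1],[1,99]).round(1))
    o=((h[...,0]<14)|(h[...,0]>175))&(h[...,1]>130)&(w[...,2]>45)&inbox(w,(490,590,-140,160))
    for c in comps(o,8): print(n,'chock',c.sum(),rect(w[c][:,:2]),np.nanpercentile(w[c],[3,97],axis=0).round().tolist())
s=S['color'][170:290,260:400]; cv2.imwrite(f'pics/{sys.argv[1]}.png',cv2.resize(s,None,fx=5,fy=5,interpolation=cv2.INTER_CUBIC)[:,:,::-1])
E
python3 row.py r1
```

```text
top white y [-51.5  38.7]
top chock 14 (array([519.4, -72.9]), array([ 6.2, 15. ]), 0.8) [[516.0, -80.0, 70.0], [523.0, -67.0, 79.0]]
side white y [-55.9  76.2]
side chock 40 (array([556.5,  91.4]), array([27.5,  6.3]), 87.6) [[553.0, 78.0, 46.0], [559.0, 95.0, 75.0]]
side chock 24 (array([518.7,  85.6]), array([28.6,  3.1]), 79.4) [[515.0, 72.0, 48.0], [521.0, 94.0, 75.0]]
side chock 46 (array([555.3, -74. ]), array([ 6.4, 21.9]), 4.4) [[553.0, -84.0, 46.0], [559.0, -65.0, 75.0]]
side chock 37 (array([517.4, -75.2]), array([15.7,  5.2]), 88.2) [[515.0, -83.0, 47.0], [520.0, -70.0, 76.0]]
```

View pics/r1.png

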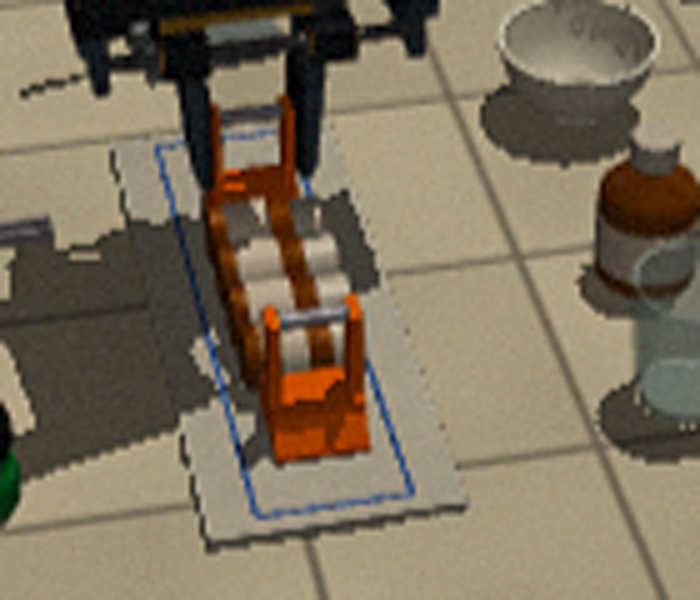

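The second chock is held at crop (255,170), just behind the last vial, and the row looks closed. A slight push reaction shows in Fy. I push 2 mm more, seat it and release.

>>> move_arm(increments=[[[0.3, -0.15, 0, 0.1, 0, 0, 0], [0.3, -0.15, 0, 0.1, 0, 0, 0], [0.3, 0, 0, 0.1, 0, 0, 0]]])

```text
time_s: 47.3
ee_pos: [538.4, 92.2, 38.9]
ee_rot: [179.8, -0.5, 90.2]
force: [-2.3, 0.4, 6.7]
gripper_width: 43.9
```

>>> move_arm(increments=[[[0.3, 0, 0, -0.1, 0, 0, 0], [0.3, -0.3, 0, 0, 0, 0.005, 0], [0.3, -0.2, 0, 0, 0, 0, 0]]])

```text
time_s: 47.68
ee_pos: [538.4, 87.1, 39.3]
ee_rot: [179.8, -0.8, 90.2]
force: [0.0, 3.5, -0.5]
gripper_width: 44.1
```

>>> move_arm(increments=[[[0.3, 0, 0, 0.1, 0, 0.01, 0], [0.3, 0, 0, 0.1, 0, 0.005, 0]]])

```text
time_s: 47.92
ee_pos: [538.5, 86.7, 39.3]
ee_rot: [179.8, -1.7, 90.2]
force: [-3.2, 1.4, 9.7]
gripper_width: 43.7
```

```bash
python3 row.py r2; python3 p.py 0.3 537.5 87 39 90.3
```

```text
top white y [-54.7  47.4]
top chock 14 (array([519.3, -74.5]), array([ 6.3, 12.3]), 1.6) [[516.0, -81.0, 55.0], [523.0, -68.0, 78.0]]
side white y [-58.3  69.6]
side chock 40 (array([556.9,  83.5]), array([ 6.9, 24.5]), 0.2) [[553.0, 73.0, 47.0], [560.0, 89.0, 74.0]]
side chock 26 (array([518.3,  73.8]), array([24.5,  4. ]), 72.1) [[514.0, 65.0, 49.0], [521.0, 82.0, 81.0]]
side chock 41 (array([555.8, -78. ]), array([ 5. , 19.1]), 1.1) [[553.0, -86.0, 47.0], [558.0, -70.0, 75.0]]
side chock 41 (array([517.6, -77.3]), array([ 6.9, 18.2]), 8.3) [[515.0, -86.0, 49.0], [521.0, -72.0, 75.0]]
t 48.02 [538.5  86.6  39.3] [179.8  -1.7  90.2] w 43.9 F [-3.3  2.3  8.3] q [  7.  25. 107.   2.  47.   5.]
1
[[0.3, 0.04, -0.1, 0.03, 0.003, -0.03, -0.001]]
```

>>> move_arm(increments=[[[0.3, 0, 0, -0.05, 0, -0.02, 0], [0.3, 0, 0, 0, 0, -0.015, 0], [0.3, 0, 0, 0, 0, 0, 0]]])

```text
time_s: 48.4
ee_pos: [538.5, 86.3, 39.2]
ee_rot: [179.8, 0.4, 90.2]
force: [-0.6, 1.7, -3.0]
gripper_width: 43.9
```

>>> move_arm(increments=[[[0.3, 0, 0, 0.08, 0, 0.005, 0], [0.6, 0, 0, 0, 0, 0, 0], [0.75, 0, 0, 0, 0, 0, 0], [0.75, 0, 0, 0, 0, 0, 0], [0.75, 0, 0, -2, 0, 0, 0], [0.75, 0, 0, -4, 0, 0, 0], [0.75, 0, 0, -5, 0, 0, 0], [0.75, 0, 0, -4, 0, 0, 0], [0.75, 4, -2, -2, 0, 0, 0], [0.75, 5, -4, 0, 0, 0, 0], [0.75, 4, -3, 0, 0, 0, 0], [0.75, 0, 0, 0, 0, 0, 0]]])

```text
time_s: 49.9
ee_pos: [446.9, 217.9, 213.9]
ee_rot: [179.7, 0.1, 90.1]
force: [0.2, 0.2, 0.1]
gripper_width: 68.2
```

```bash
python3 row.py r3; python3 - <<'E'
from m import *
T=grab('top'); s=T['color'][185:250,260:380]; t=cv2.resize(s,None,fx=5.8,fy=4.5,interpolation=cv2.INTER_CUBIC)[:,:,::-1]
a=cv2.imread('pics/r3.png')[60:]; a=cv2.resize(a,None,fx=.55,fy=.55); H=np.zeros((t.shape[0]+a.shape[0],t.shape[1],3),np.uint8); H[:t.shape[0]]=t; H[t.shape[0]:,:a.shape[1]]=a; cv2.imwrite('pics/r3b.png',H); print(H.shape)
E
```

```text
top white y [-57.4  66.5]
top chock 9 (array([517.4,  82.5]), array([ 4.2, 14.2]), 16.8) [[517.0, 76.0, 49.0], [521.0, 89.0, 75.0]]
top chock 15 (array([519.5, -75.9]), array([15. ,  6.3]), 88.3) [[517.0, -82.0, 68.0], [523.0, -68.0, 77.0]]
side white y [-59.   71.9]
side chock 34 (array([556.7,  81.8]), array([18.7,  5.9]), 87.7) [[554.0, 73.0, 45.0], [559.0, 88.0, 74.0]]
side chock 37 (array([518.9,  83.6]), array([23.2,  6.4]), 86.7) [[515.0, 73.0, 48.0], [521.0, 92.0, 74.0]]
side chock 41 (array([556.1, -78.2]), array([19.1,  5.7]), 88.7) [[553.0, -86.0, 46.0], [559.0, -70.0, 75.0]]
side chock 44 (array([517.9, -77.3]), array([ 6.5, 17. ]), 7.5) [[515.0, -86.0, 46.0], [521.0, -71.0, 75.0]]
(589, 696, 3)
```

View pics/r3b.png

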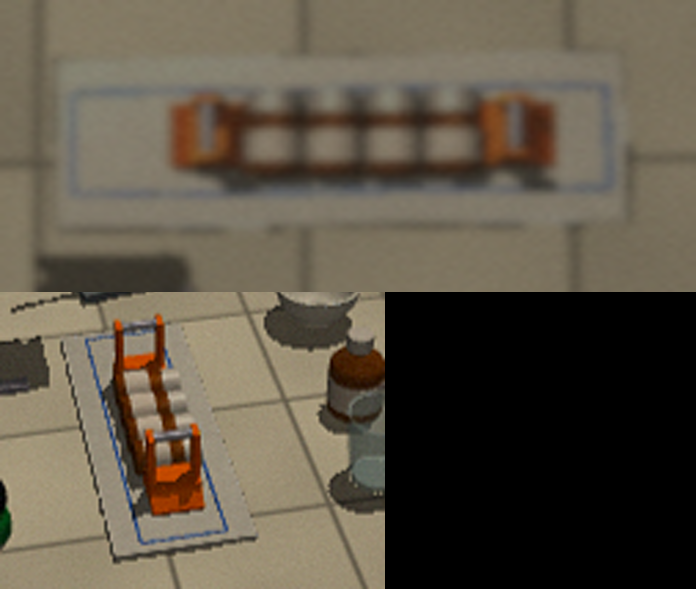

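The top view (upper) shows both chocks square at (207,130) and (515,130), with four vials packed between them and no visible gaps. The side view agrees. One numeric check of heights and separation, then hand in.

```bash
python3 - <<'E'
from m import *
for n in('top','side'):
    f=grab(n); w=cloud(f); m=(w[...,2]>8)&(w[...,2]<60)&inbox(w,(505,570,-55,75))
    P=w[m]; print(n,[(int(y),round(float(np.nanpercentile(P[(P[:,1]>=y)&(P[:,1]<y+8),2],95)),1)) for y in range(-48,70,8) if ((P[:,1]>=y)&(P[:,1]<y+8)).sum()>3])
# bars by triangulated top pixels: grey bar centres at z=70
f=grab('top'); a=ray(f,207/5.8+260-.4,125/4.5+185-.4,70); b=ray(f,515/5.8+260-.4,125/4.5+185-.4,70); print('bars',a.round(1),b.round(1),np.linalg.norm(a-b).round(1))
s=monitor.state(); print(s['time_s'],s['force'],s['qvel'])
E
```

```text
top [(-48, 45.0), (-40, 41.5), (-32, 35.0), (-24, 41.2), (-16, 41.9), (-8, 41.3), (0, 35.6), (8, 39.9), (16, 42.8), (24, 43.5), (32, 37.3), (40, 42.6), (48, 48.0), (56, 42.1), (64, 36.2)]
side [(-48, 39.8), (-40, 38.0), (-32, 35.0), (-24, 37.2), (-16, 38.1), (-8, 36.2), (0, 35.2), (8, 38.8), (16, 39.1), (24, 37.3), (32, 36.6), (40, 39.1), (48, 40.1), (56, 37.2)]
bars [541.6  84.4  70. ] [539.9 -76.1  70. ] 160.5
50.2 [0.52531112 0.39963719 0.40283862] [0.05917645 0.03790703 0.01854004 0.13920642 0.01635545 0.14715539]
```

```bash
python3 -c "
from workcell import job
print(job.job_done())"
```

```text
the job is handed in; nothing more can be done
None
```

The layout is finished and handed in after about 50 s of robot time; the hand-in reports no verdict.

**What I did:**
- I lifted one chock off its hook and stood it on the plate's middle line towards the -y end.
- The tray held four vials. I laid all four side by side next to that chock.
- I then lifted the second chock off, stood it at the open end and pushed the row closed. That push slid the first chock about 3 mm.

**Last checks, with the arm clear at z ≈ 214 mm:**
- **Position:** both chocks look upright and square in the last pictures. They and all four vials lie on the middle line.
- **Gaps:** no gap shows between the vials. The tops in the side view read about 38–40 mm, where 38 is expected for vials resting on the plate.
- **Chock spacing:** this one did not agree. The cameras gave about 160.5 mm between chocks, but four touching vials need at least 163 mm. I put that down to 1–2% camera error; the allowed range is 157–173 mm.
- **Top view heights:** these read about 4 mm high, as they had all along.
- **Bystanders:** I did not measure them again at the end, and the robot went nowhere near them.

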